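Put the paint marker back in its spring clip and snap its cap on

TASK

Put the paint marker away: press it down into the spring clip on the sloping front of the purple power box, nib end uphill and tail against the foot stop, until the jaw snaps back over the barrel, and push its cap straight onto the nib end until it clicks and sits flush against the collar. Press both home without forcing them, do not knock the nib, and leave everything else on the bench where it is.

Things in the scene. Friction and masses are not known exactly. Their poses are not given: they have to be found in the camera images.
- marker: loose uncapped paint marker lying on the bench, 50 g, 152 mm long: aluminium barrel 20 mm thick, 100 mm long, an octagonal black collar (22 mm across flats, 8 mm long) at each end. Origin on the axis at mid barrel, 11 mm above the bench at the start; x runs from tail (end at x = -58 mm) to nib (tip at +94 mm); z is up at the start
- marker_shoulder (a point): on the marker's axis in the front face of its front collar, at x = 58 mm, where the cap's rim comes to rest; axes as the marker's. Beyond it: a 15 mm thick step 4 mm long, then a 10 mm neck with a 14 mm bead around it (10 to 17 mm past this face), then the nib
- nib: the marker's grey felt nib, 5 mm thick, at the marker's x = 85 to 94 mm; fixed to it; this pose equals the marker's
- cap: the marker's black octagonal cap, 22 g, lying on a flat, pocket clip upwards (4.5 mm high): 22 mm across flats (upright flats at its sides), 46 mm long, one end closed, bore 18 mm wide, 42 mm deep. Origin on the axis at mid length, 11 mm above the bench at the start; x runs from the open mouth (-23 mm) to the closed end (+23 mm). Home: origin at the marker's x = 81 mm, x axes the same way
- cap_mouth (a point): centre of the cap's open rim, x = -23 mm; axes as the cap's. Four small lugs 10 mm inside the rim snap over the bead on the marker's neck: resistance starts about 5 mm before home and climbs to a peak of about 10 to 20 N some 2 mm before home; then the cap jumps home, the force drops and the rim stops hard on the collar
- clip: grey plastic marker clip fixed on a bare plank on the purple box's front, which slopes up at 26 degrees away from the robot. Origin: the barrel's middle when it is seated with the tail on the foot stop (stop face at x = -58 mm). x up the slope along the seated marker, y across, z off the slope. Base plate 26 mm, plank 30 mm below the origin. Four 36 mm high docks start 90 mm to one side
- clip_seat (a point): same point and axes as the clip's origin. U fork at x = -36 mm, fork with the jaw at x = +34 mm, each 14 mm long; between them (x = -28 to +26 mm) is room for the fingers. The forks take the barrel with 1.5 mm play each side; flared lips reach 15 mm, the jaw's thumb tab 19 mm above the origin
- clip_jaw (a joint): angle of the sprung jaw on the +y side of the upper fork, rad: 0 closed, grows as it swings outwards. Its nose overhangs the barrel; pushing the barrel down (-z) spreads it to about 0.1 with a push of about 3 to 15 N, beginning about 15 mm above the seat, then it springs back to 0 over the seated barrel
- screw_jar: bystander: closed glass jar of screws, 66 mm across, 88 mm tall, standing on the bench; origin at the centre of its underside
- spanner: bystander: steel spanner lying on the bench
- screwdriver: bystander: black-handled screwdriver lying on the bench
- battery: bystander: black slide-on tool battery, 115 x 75 x 66 mm, lying on the bench; origin at the centre of its underside
- multimeter: bystander: black hand-held multimeter, 175 x 82 x 46 mm, lying on the bench; origin at the centre of its underside
- connector: bystander: small yellow plug, 35 x 16 x 8 mm, lying on the bench
- bolt: bystander: steel bolt, 46 mm long, lying on the bench
Things that resemble listed ones, but are neither listed nor needed, are in the scene too. What is shaped like the marker but pink or turquoise is not meant.

How it is judged:
At the end, for the whole second after the job is handed in: Marker in clip: within 3 mm across and off the slope, -3 to +5 mm along it (tail on the stop), axis within 0.08 rad, nib uphill, jaw within 0.06 rad of closed. Cap home: rim within 2 mm of the collar along the axis, 3 mm of centre, 0.1 rad. Both at rest (10 mm/s) (y of marker in the frame of clip between -0.003 and 0.003 m and z of marker in the frame of clip between -0.003 and 0.003 m and x of marker in the frame of clip between -0.003 and 0.005 m and angle between the x axis of marker and the x axis of clip, either way round below 0.08 rad and x of marker_shoulder in the frame of clip above 0 m and value of joint clip_jaw below 0.06 rad and x of cap_mouth in the frame of marker_shoulder between -0.002 and 0.002 m and y of cap_mouth in the frame of marker_shoulder between -0.003 and 0.003 m and z of cap_mouth in the frame of marker_shoulder between -0.003 and 0.003 m and angle between the x axis of cap and the x axis of marker, either way round below 0.1 rad and x of cap in the frame of marker above 0.07 m and linear speed of each of marker, cap below 0.01 m/s); the robot touches nothing.
It fails at once if a bystander is shifted by more than 30 mm (distance of any of screw_jar, spanner, screwdriver, battery, multimeter, connector, bolt from where it was at the start of the episode above 0.03 m).
It fails at once if the nib is knocked (more than 10 N on it) (contact force between nib and anything else above 10 N).
It fails at once if the cap is forced onto the marker with more than 100 N (contact force between cap and marker above 100 N).
It fails at once if the marker is forced into the clip with more than 100 N (contact force between marker and clip above 100 N).
It also fails if it takes over 72 s, if anything falls off the work surface, if the arm or the gripper's body presses on something with over 40 N, if the wrist force passes 120 N, or if a joint passes its speed limit or range.

ROBOT

A 6-joint arm with a two-finger parallel gripper is mounted at the origin on the work surface. World frame = base frame: x ahead of the robot, y to its left, z up, the work surface at z = 0. Lengths are in m, angles in rad, forces in N, time in s.
With the tool pointing down it reaches from about 0.35 to 0.975 m from the base axis. Payload 4.9 kg.
Tool frame: the origin (TCP) lies at the very end of the fingers, on their centre line; the grasp point (between the pads) lies 19 mm behind it (manip.tcp_to_grasp is the distance from the TCP to the grasp point, in m); z points along the fingers, y is the direction in which the jaws open and shut (so a half turn about z gives the same grasp; the last joint's range is limited). The gripper opens to 85 mm and grips with 20 to 120 N. Pads are 22 mm wide; open, the fingers measure 114 mm over their backs; the gripper's body (76 mm by 85 mm) begins 54 mm behind the grasp point. The pads swing forward as they close: fully open they stand 13 mm farther back than shut.
Start: joints at [-0.119, 0.053, 1.613, -0, 1.476, -0.119], TCP at [0.625, 0, 0.231] pointing down, gripper open.
Joint ranges: [-3.01, 3.01], [-1.01, 2.22], [0.06, 2.58], [-1.02, 4.17], [0.09, 2.62], [-3.14, 3.14]. Speed limits (rad/s): [2.57, 2.57, 3.14, 3.14, 3.14, 3.14].

INTERFACE

Orientations are given as a unit quaternion [w, x, y, z].
In Python, from plant import sensors, cams, job, finder, manip gives the robot as it stands.
- The arm moves only by the shell command python3 -m pendant 'ROWS'. ROWS is JSON, a list of rows, each an object of numbers: "wx", "wy", "wz": the turn, a rotation vector about the tool's x, y, z in degrees; "dx", "dy", "dz": the shift along the tool's x, y, z in m; "hand": the gripper's target within -1 to 1 (fully open at 1, half-way at 0, shut at -1). A call has 1 to 20 rows; each row is the pose to reach, as a shift and turn from the pose commanded when the call began, along the tool's axes at that moment; what a row does not reach only later rows make up. A row lasts 1/12 s, in which the tool goes at most 41.7 mm and 7.16 degrees, less where a joint would pass 70% of its speed; a pose out of reach is approached as far as the arm can. A call with a gripper value outside its range is refused whole. The fingers move at their own pace and stop on an object; the grip force is fixed at half the most. Time passes only in rows, so rows that repeat a pose let the fingers close. It gives the time, the measured TCP pose, the force and the opening at its end, in the units of the state.
- sensors.state(): the state, without advancing time (a new reading comes with each control period).
- cams.grab_frame(name): name is "scene" or "side" or "wrist"; returns (picture, depth): 420x560x3 uint8, red, green, blue; 420x560 float32, m along the optical axis (not along the pixel's ray), 0 where there is no reading.
- cams.calibration(name): a dict with "fov_y" (degrees; the focal length in pixels is half the picture's height over the tangent of half this angle, whatever the lens; pixels are square), "cx", "cy" (the principal point, pixels), "k1" (the pictures are not rectified: a ray, as slopes to the right and down, at radius r is drawn at 1 + k1 r^2 times it, then the intrinsics apply), "pose" (4x4, takes a point from camera to world coordinates); the wrist camera has in their place "hand_eye" (4x4, takes a point from camera to tool coordinates, whose origin is the TCP and whose axes are the flange's). Camera axes: x right, y down, z forward; pixel columns grow to the right and rows downward; lengths in m; the calibration is good to about 2 mm. A picture is of the moment at which its call begins: read the wrist's pose just before it. calibration takes no time and is no camera call.
- job.job_done(): hands the job in, once; it reports no verdict.
Trained networks look in the newest picture that a camera, given by its name, has taken for a name from the list of things; names that differ only in an ending like _2 or _b are one class to them, and where a whole thing is asked for, a point or a joint stands for the part that bears it (a point fixed in the world has none). Each returns a list of dicts, best first, with "score" (0 to 1); they miss things now and then, are a little off and sometimes report something else, mostly with a low value. They report only what shows in the picture. A call takes as long as a camera call. They do not tell look-alikes from the thing itself.
- finder.look_for(camera, thing): "position" ([x, y, z] in m, in world coordinates, good to about 4 mm: the middle of the surface that is visible of it).
The state is a dict: "time": time; "joint_pos": joint angles; "joint_vel": joint speeds; "joint_efforts": joint torques, N m; "tool_pos": TCP position; "tool_rot": TCP orientation; "contact_force": force on the tool from outside, world axes, zero at the start; "ft_torque": the same for the moment, N m; "gripper_width": opening from 0.0 (shut) to 1.0 (fully open).
Only numpy, scipy, OpenCV 4.12 (cv2) and the standard library are available. Lean on these libraries where they do the work, as an engineer would, in place of code of your own. Each camera call takes 0.05 s, during which the arm holds its last target. There are 200 camera calls.

## Working session

There is one attempt and no reset: what is moved stays moved. The work goes in short steps, Python scripts to look and compute and a shell command to move; the robot and the scene stay as the last step left them, time stands still between calls to the robot, and variables do not carry over. Pictures are saved under pics/ and viewed, about 8 in all and at most 12, crops included, and the job is handed in when it is done.

```bash
ls; mkdir -p pics; cat > h.py <<'E'
import numpy as np, cv2
from plant import sensors, cams, job, finder, manip
from scipy.spatial.transform import Rotation as R
def tool():
    s=sensors.state(); T=np.eye(4); q=s['tool_rot']; T[:3,:3]=R.from_quat([q[1],q[2],q[3],q[0]]).as_matrix(); T[:3,3]=s['tool_pos']; return T
def grab(n):
    T=tool(); im,d=cams.grab_frame(n); c=cams.calibration(n)
    P=T@np.array(c['hand_eye']) if n=='wrist' else np.array(c['pose'])
    return im,d,c,P
def cloud(d,c,P):
    f=210/np.tan(np.radians(c['fov_y'])/2); v,u=np.mgrid[:420,:560]
    x=(u-c['cx'])/f; y=(v-c['cy'])/f; X,Y=x.copy(),y.copy()
    for _ in range(8):
        k=1+c['k1']*(X*X+Y*Y); X=x/k; Y=y/k
    p=np.stack([X*d,Y*d,d],-1); w=p@P[:3,:3].T+P[:3,3]; w[d<=0]=np.nan; return w
def save(im,name,crop=None,s=1):
    if crop: a,b,cc,dd=crop; im=im[b:dd,a:cc]
    cv2.imwrite('pics/'+name,cv2.resize(im[:,:,::-1],None,fx=s,fy=s,interpolation=cv2.INTER_CUBIC))
E
python3 - <<'E'
from h import *
out=[]
for n in ['scene','side']:
    im,d,c,P=grab(n); w=cloud(d,c,P); np.savez(n+'.npz',im=im,w=w); out.append(im)
    for t in ['marker','cap','clip','nib']:
        print(n,t,[(np.round(r['position'],3).tolist(),round(r['score'],2)) for r in finder.look_for(n,t)][:5])
    print({k:c[k] for k in('fov_y','cx','cy','k1')},np.round(P,3).tolist())
save(out[0],'a1.png',s=1.4); save(out[1],'a2.png',s=1.4)
print(np.round(tool(),3), sensors.state()['time'],cams.calibration('wrist'),manip.tcp_to_grasp)
E
```

```text
pics
scene marker [([0.545, -0.648, 0.02], 0.77), ([0.328, -0.11, 0.018], 0.75), ([0.178, -0.318, 0.018], 0.55), ([0.334, 0.197, 0.011], 0.54), ([0.525, -0.14, 0.017], 0.5)]
scene cap [([0.458, -0.285, 0.016], 0.63)]
scene clip [([0.56, 0.264, 0.135], 0.58)]
scene nib []
{'fov_y': 45.03606643690452, 'cx': 279.6193933369627, 'cy': 216.9808775174417, 'k1': -0.18812164850948584} [[0.209, 0.734, -0.646, 1.456], [0.978, -0.169, 0.124, -0.363], [-0.018, -0.658, -0.753, 1.303], [0.0, 0.0, 0.0, 1.0]]
side marker [([0.536, -0.655, 0.021], 0.95), ([0.164, -0.318, 0.022], 0.69), ([0.522, -0.141, 0.021], 0.53), ([0.323, -0.12, 0.018], 0.51), ([0.277, 0.188, 0.014], 0.5)]
side cap [([0.448, -0.292, 0.019], 0.54)]
side clip [([0.557, 0.265, 0.127], 0.95)]
side nib [([0.559, 0.261, 0.127], 0.34)]
{'fov_y': 49.37954061245842, 'cx': 276.0099460724503, 'cy': 205.05426542671069, 'k1': 0.020848424847208776} [[0.927, -0.278, 0.251, 0.11], [-0.374, -0.659, 0.652, -0.987], [-0.016, -0.699, -0.715, 1.024], [0.0, 0.0, 0.0, 1.0]]
[[-0.     1.    -0.     0.625]
 [ 1.     0.    -0.    -0.   ]
 [-0.    -0.    -1.     0.231]
 [ 0.     0.     0.     1.   ]] 0.5 {'fov_y': 58.45698820044474, 'cx': 277.028822004995, 'cy': 210.37082066117873, 'k1': -0.09673819286563234, 'hand_eye': array([[ 1.17711818e-03, -9.50514576e-01, -3.10677736e-01,
         8.11533163e-02],
       [ 9.99997922e-01,  6.01819451e-04,  1.94760520e-03,
         9.88860983e-04],
       [-1.66425522e-03, -3.10679383e-01,  9.50513309e-01,
        -1.43269127e-01],
       [ 0.00000000e+00,  0.00000000e+00,  0.00000000e+00,
         1.00000000e+00]])} 0.0187
```

View pics/a1.png

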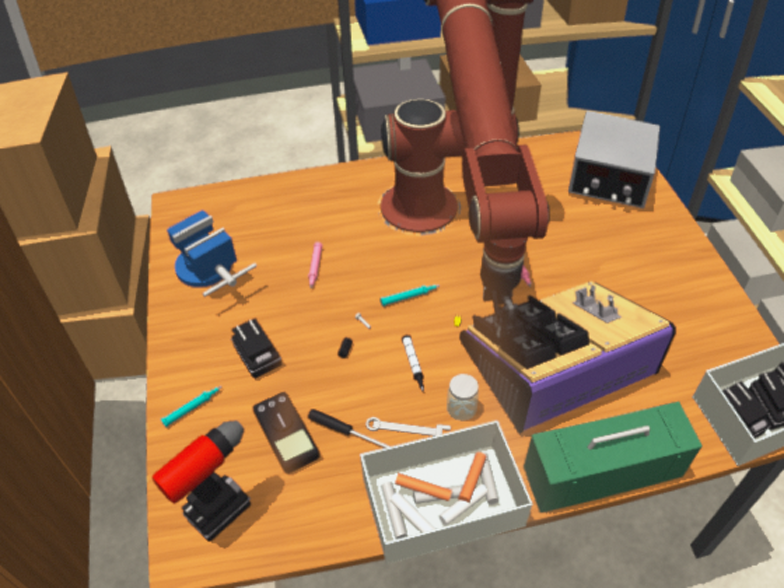

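View pics/a2.png

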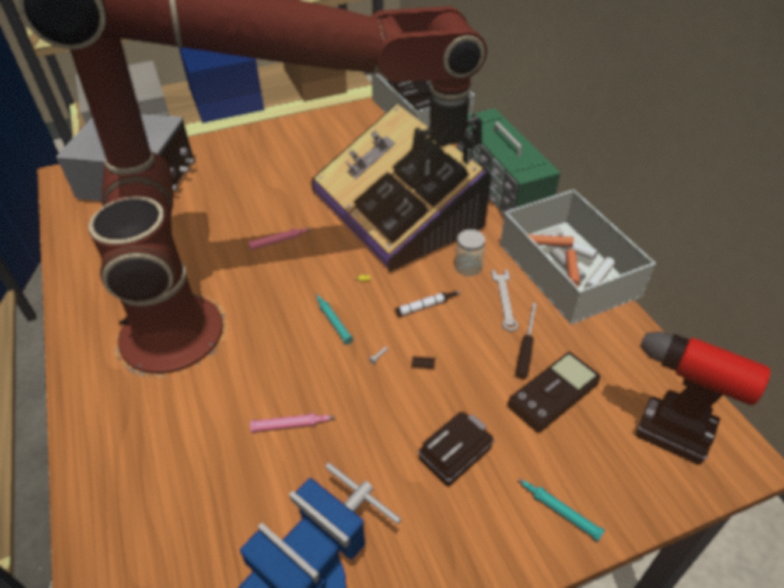

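Two pictures are viewed. Candidates (scene a1 pixels):
- Silver/white banded marker with black collars at (413,363).
- Turquoise look-alikes at (410,295) and (190,406).
- Pink look-alikes at (315,263) and (527,275).

By the description I choose the silver marker at about (0.525,-0.14), with its nib pointing away from the robot. The cap is at (345,347), about (0.458,-0.285), and the clip is on the plank at (597,300).

```bash
python3 - <<'E'
from h import *
for n in ['scene','side']:
    z=np.load(n+'.npz'); w=z['w']; im=z['im']
    for nm,(cx,cy,r) in dict(marker=(.53,-.14,.085),cap=(.453,-.288,.045)).items():
        m=(abs(w[...,0]-cx)<r)&(abs(w[...,1]-cy)<r)&(w[...,2]>.008)&(w[...,2]<.05)
        p=w[m]; c=np.median(p[:,:2],0); u,s,vt=np.linalg.svd(p[:,:2]-p[:,:2].mean(0),full_matrices=False)
        t=(p[:,:2]-c)@vt[0]; print(n,nm,len(p),c.round(4),np.degrees(np.arctan2(vt[0][1],vt[0][0])).round(1),t.min().round(3),t.max().round(3),p[:,2].max().round(3))
    m=(abs(w[...,0]-.56)<.09)&(abs(w[...,1]-.27)<.06)&(w[...,2]>.05); p=w[m]
    # RANSAC plane
    rng=np.random.default_rng(0);best=0
    for _ in range(500):
        a=p[rng.choice(len(p),3)]; nn=np.cross(a[1]-a[0],a[2]-a[0]); nn/=np.linalg.norm(nn)+1e-12; k=abs((p-a[0])@nn)<.003
        if k.sum()>best: best=k.sum(); K=k
    q=p[K]; nn=np.linalg.svd(q-q.mean(0),full_matrices=False)[2][2]; nn*=np.sign(nn[2]); print(n,'plane',q.mean(0).round(4),nn.round(3),'tilt',np.degrees(np.arccos(nn[2])).round(1),'az',np.degrees(np.arctan2(-nn[1],-nn[0])).round(1),best,len(p))
    print(sensors.state()['contact_force'])
a=np.load('scene.npz')['im'][220:300,210:340]; b=np.load('side.npz')['im'][190:290,260:390]
cv2.imwrite('pics/a3.png',np.vstack([cv2.resize(x[:,:,::-1],None,fx=3,fy=3) for x in (a,b)]))
E
```

```text
scene marker 252 [ 0.5258 -0.1398] 1.4 -0.073 0.079 0.029
scene cap 104 [ 0.4541 -0.284 ] -29.5 -0.028 0.051 0.031
scene plane [0.5697 0.2659 0.1302] [-0.405 -0.114  0.907] tilt 24.9 az 15.7 1165 1165
[ 0.23995543  0.44508676 -0.10086231]
side marker 272 [ 0.521  -0.1457] -177.7 -0.087 0.065 0.025
side cap 128 [ 0.453  -0.2898] -28.2 -0.023 0.022 0.028
side plane [0.5577 0.265  0.1213] [-0.43  -0.127  0.894] tilt 26.6 az 16.4 1437 1437
[ 0.23995543  0.44508676 -0.10086231]
```

View pics/a3.png

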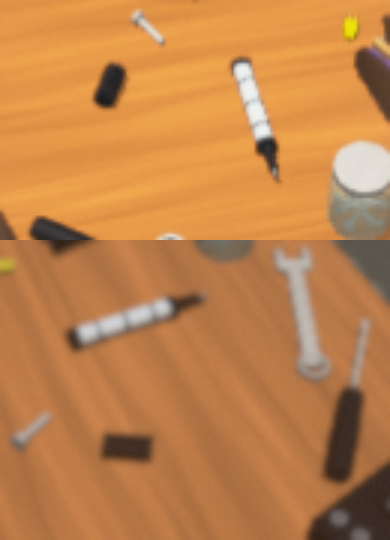

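The chosen marker is the silver one with black collars, nib towards +x. The black cap is at about (0.453,-0.287). Next I look from above both with the wrist camera.

```bash
python3 -m pendant '[{"dx":-0.2,"dy":-0.1,"dz":0.09,"wz":90,"hand":1},{"dx":-0.2,"dy":-0.1,"dz":0.09,"wz":90,"hand":1},{"dx":-0.2,"dy":-0.1,"dz":0.09,"wz":90,"hand":1},{"dx":-0.2,"dy":-0.1,"dz":0.09,"wz":90,"hand":1},{"dx":-0.2,"dy":-0.1,"dz":0.09,"wz":90,"hand":1},{"dx":-0.2,"dy":-0.1,"dz":0.09,"wz":90,"hand":1},{"dx":-0.2,"dy":-0.1,"dz":0.09,"wz":90,"hand":1},{"dx":-0.2,"dy":-0.1,"dz":0.09,"wz":90,"hand":1},{"dx":-0.2,"dy":-0.1,"dz":0.09,"wz":90,"hand":1},{"dx":-0.2,"dy":-0.1,"dz":0.09,"wz":90,"hand":1},{"dx":-0.2,"dy":-0.1,"dz":0.09,"wz":90,"hand":1},{"dx":-0.2,"dy":-0.1,"dz":0.09,"wz":90,"hand":1},{"dx":-0.2,"dy":-0.1,"dz":0.09,"wz":90,"hand":1},{"dx":-0.2,"dy":-0.1,"dz":0.09,"wz":90,"hand":1},{"dx":-0.2,"dy":-0.1,"dz":0.09,"wz":90,"hand":1}]'; python3 - <<'E'
from h import *
im,d,c,P=grab('wrist'); w=cloud(d,c,P); np.savez('w1.npz',im=im,w=w); save(im,'b1.png',s=1.4)
print(tool().round(4).tolist())
fl=w[(abs(w[...,2])<.008)]; print('bench z',np.median(fl[:,2]))
for nm,(cx,cy,r) in dict(marker=(.53,-.14,.085),cap=(.453,-.288,.045)).items():
    m=(abs(w[...,0]-cx)<r)&(abs(w[...,1]-cy)<r)&(w[...,2]>.008)&(w[...,2]<.05)
    p=w[m]; (c0,(a,b),ang)=cv2.minAreaRect((p[:,:2]*1000).astype(np.float32)); u,s,vt=np.linalg.svd(p[:,:2]-p[:,:2].mean(0),full_matrices=False)
    print(nm,len(p),c0,a,b,ang,vt[0],p[:,2].max())
E
```

```text
[[0.0, 1.0, -0.0, 0.625], [1.0, -0.0, -0.0, -0.0], [-0.0, -0.0, -1.0, 0.2313], [0.0, 0.0, 0.0, 1.0]]
bench z 0.00047319024050523906
marker 1546 (532.3941040039062, -136.71871948242188) 151.59458923339844 23.202486038208008 1.5509207248687744 [-0.99987196  0.01600179] 0.023888660627952307invalid input
<stdin>:7: RuntimeWarning: Mean of empty slice.
  ret = um.true_divide(
Traceback (most recent call last):
IndexError: index 0 is out of bounds for axis 0 with size 0
```

View pics/b1.png

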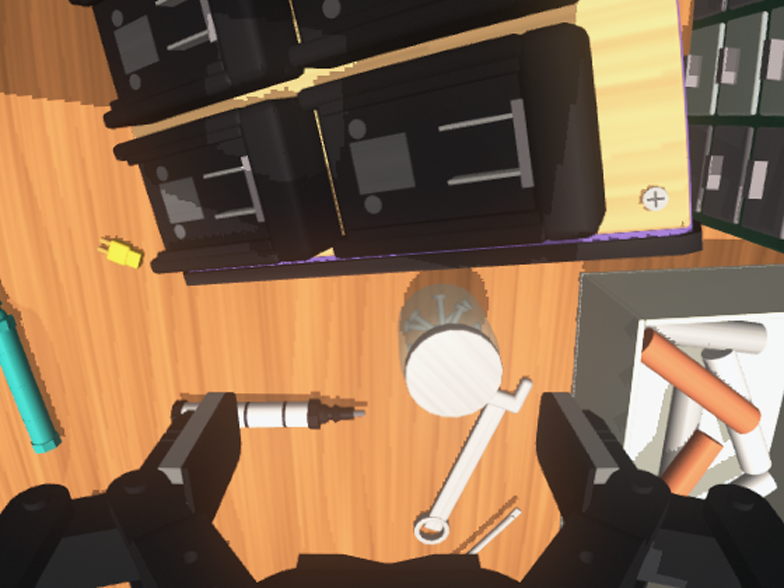

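The rows were refused ("invalid input"), so the arm has not moved. The picture still shows the marker at (260,413) with its nib to the right (+x).

```bash
python3 -m pendant '[{"wx":0,"wy":0,"wz":90,"dx":-0.2,"dy":-0.1,"dz":0.09,"hand":1}]'; python3 -m pendant '[{"wx":0.0,"wy":0.0,"wz":30.0,"dx":-0.2,"dy":-0.1,"dz":0.09,"hand":1.0},{"wx":0.0,"wy":0.0,"wz":30.0,"dx":-0.2,"dy":-0.1,"dz":0.09,"hand":1.0}]'
```

```text
time: 0.63
tool_pos: [0.6111, -0.0313, 0.2195]
tool_rot: [0.002, 0.749, 0.663, 0.003]
contact_force: [1.0, -0.9, 0.3]
gripper_width: 0.999
time: 0.8
tool_pos: [0.5645, -0.0995, 0.1846]
tool_rot: [0.001, 0.828, 0.561, 0.0]
contact_force: [1.7, 0.0, 0.9]
gripper_width: 1.003
```

```bash
python3 -m pendant '[{"wx":0,"wy":0,"wz":68,"dx":-0.108,"dy":0,"dz":0.045,"hand":1},{"wx":0,"wy":0,"wz":68,"dx":-0.108,"dy":0,"dz":0.045,"hand":1},{"wx":0,"wy":0,"wz":68,"dx":-0.108,"dy":0,"dz":0.045,"hand":1},{"wx":0,"wy":0,"wz":68,"dx":-0.108,"dy":0,"dz":0.045,"hand":1},{"wx":0,"wy":0,"wz":68,"dx":-0.108,"dy":0,"dz":0.045,"hand":1},{"wx":0,"wy":0,"wz":68,"dx":-0.108,"dy":0,"dz":0.045,"hand":1},{"wx":0,"wy":0,"wz":68,"dx":-0.108,"dy":0,"dz":0.045,"hand":1},{"wx":0,"wy":0,"wz":68,"dx":-0.108,"dy":0,"dz":0.045,"hand":1},{"wx":0,"wy":0,"wz":68,"dx":-0.108,"dy":0,"dz":0.045,"hand":1},{"wx":0,"wy":0,"wz":68,"dx":-0.108,"dy":0,"dz":0.045,"hand":1},{"wx":0,"wy":0,"wz":68,"dx":-0.108,"dy":0,"dz":0.045,"hand":1},{"wx":0,"wy":0,"wz":68,"dx":-0.108,"dy":0,"dz":0.045,"hand":1}]'; python3 - <<'E'
from h import *
im,d,c,P=grab('wrist'); w=cloud(d,c,P); np.savez('w1.npz',im=im,w=w); save(im,'b2.png',s=1.4)
print(tool().round(4).tolist())
fl=w[(abs(w[...,2])<.008)]; print('bench z',np.median(fl[:,2]))
for nm,(cx,cy,r) in dict(marker=(.53,-.14,.085),cap=(.453,-.288,.045)).items():
    m=(abs(w[...,0]-cx)<r)&(abs(w[...,1]-cy)<r)&(w[...,2]>.008)&(w[...,2]<.05)
    p=w[m]; 
    if len(p)<20: continue
    (c0,(a,b),ang)=cv2.minAreaRect((p[:,:2]*1000).astype(np.float32)); u,s,vt=np.linalg.svd(p[:,:2]-p[:,:2].mean(0),full_matrices=False)
    print(nm,len(p),c0,a,b,ang,vt[0],p[:,2].max())
E
```

```text
time: 1.8
tool_pos: [0.5252, -0.1994, 0.1397]
tool_rot: [0.0, 1.0, 0.005, 0.0]
contact_force: [0.1, -0.4, -0.6]
gripper_width: 1.001
[[0.9999, 0.0106, 0.0001, 0.5252], [0.0106, -0.9999, -0.0, -0.1994], [0.0001, 0.0, -1.0, 0.1397], [0.0, 0.0, 0.0, 1.0]]
bench z 0.0005209400674774656
marker 4805 (531.6652221679688, -137.69149780273438) 151.739013671875 22.424137115478516 1.0241938829421997 [-0.99965982 -0.02608146] 0.02385700867555529
cap 1507 (454.1492919921875, -282.33111572265625) 23.745990753173828 46.896827697753906 61.64902877807617 [-0.86589255  0.50023004] 0.02901242034176671
```

View pics/b2.png

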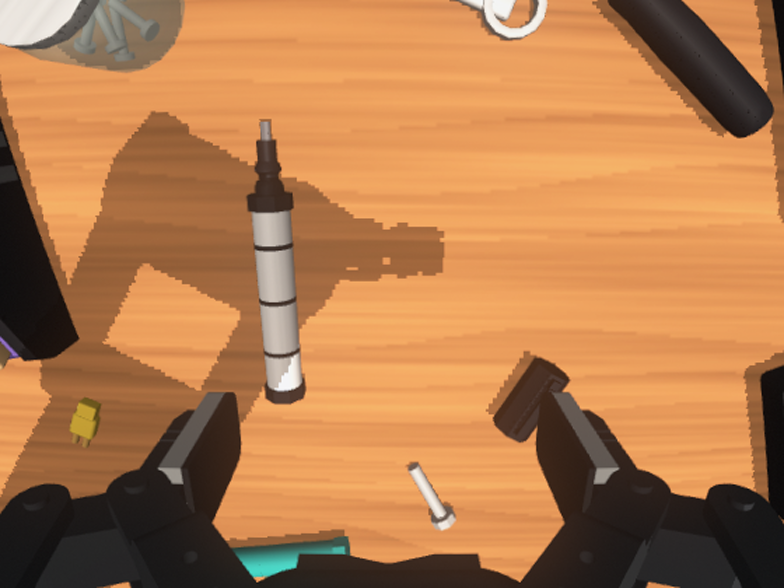

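The marker lies from (265,120) (nib) to (285,400) (tail), with the nib at +x. The cap is at (532,398). I grasp the marker at mid barrel.

```bash
python3 -m pendant '[{"wx":0,"wy":0,"wz":-0.7,"dx":-0.0115,"dy":-0.0615,"dz":0.04,"hand":0},{"wx":0,"wy":0,"wz":-0.7,"dx":-0.0115,"dy":-0.0615,"dz":0.06,"hand":0},{"wx":0,"wy":0,"wz":-0.7,"dx":-0.0115,"dy":-0.0615,"dz":0.08,"hand":0},{"wx":0,"wy":0,"wz":-0.7,"dx":-0.0115,"dy":-0.0615,"dz":0.1,"hand":0},{"wx":0,"wy":0,"wz":-0.7,"dx":-0.0115,"dy":-0.0615,"dz":0.12,"hand":0},{"wx":0,"wy":0,"wz":-0.7,"dx":-0.0115,"dy":-0.0615,"dz":0.13,"hand":0},{"wx":0,"wy":0,"wz":-0.7,"dx":-0.0115,"dy":-0.0615,"dz":0.137,"hand":0},{"wx":0,"wy":0,"wz":-0.7,"dx":-0.0115,"dy":-0.0615,"dz":0.137,"hand":0},{"wx":0,"wy":0,"wz":-0.7,"dx":-0.0115,"dy":-0.0615,"dz":0.137,"hand":0}]'
python3 - <<'E'
from h import *
im=np.load('w1.npz')['im']; save(im,'b3.png',(340,245,420,325),5)
print(sensors.state()['gripper_width'])
E
```

```text
time: 2.6
tool_pos: [0.5137, -0.1383, 0.0032]
tool_rot: [0.0, 1.0, 0.011, 0.0]
contact_force: [0.5, 0.1, 0.7]
gripper_width: 0.502
0.5022069759819349
```

View pics/b3.png

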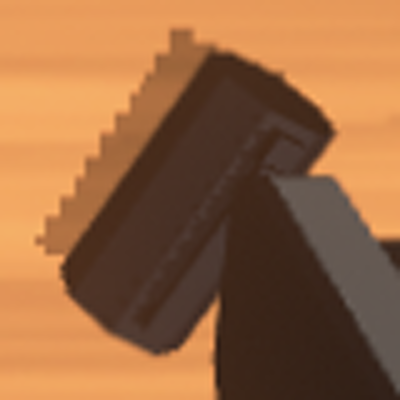

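The crop shows the cap's octagonal body, with the pocket clip's raised root at the upper right end. The mouth end still has to be confirmed. I close on the marker and lift.

```bash
python3 -m pendant '[{"wx":0,"wy":0,"wz":0,"dx":0,"dy":0,"dz":0,"hand":-1},{"wx":0,"wy":0,"wz":0,"dx":0,"dy":0,"dz":0,"hand":-1},{"wx":0,"wy":0,"wz":0,"dx":0,"dy":0,"dz":0,"hand":-1},{"wx":0,"wy":0,"wz":0,"dx":0,"dy":0,"dz":0,"hand":-1},{"wx":0,"wy":0,"wz":0,"dx":0,"dy":0,"dz":0,"hand":-1},{"wx":0,"wy":0,"wz":0,"dx":0,"dy":0,"dz":-0.02,"hand":-1},{"wx":0,"wy":0,"wz":0,"dx":0,"dy":0,"dz":-0.06,"hand":-1},{"wx":0,"wy":0,"wz":0,"dx":0,"dy":0,"dz":-0.1,"hand":-1},{"wx":0,"wy":0,"wz":0,"dx":0,"dy":0,"dz":-0.14,"hand":-1},{"wx":0,"wy":0,"wz":0,"dx":0,"dy":0,"dz":-0.18,"hand":-1},{"wx":0,"wy":0,"wz":0,"dx":0,"dy":0,"dz":-0.22,"hand":-1},{"wx":0,"wy":0,"wz":0,"dx":0,"dy":0,"dz":-0.26,"hand":-1},{"wx":0,"wy":0,"wz":0,"dx":0,"dy":0,"dz":-0.26,"hand":-1}]'
cat >> h.py <<'E'
def rel(pos,Rt):
    T=tool(); r=np.degrees(R.from_matrix(T[:3,:3].T@Rt).as_rotvec()); d=T[:3,:3].T@(np.array(pos)-T[:3,3])
    print('wx,wy,wz',r.round(2),'dx,dy,dz',d.round(4)); return r,d
def clipR(az,t=26): return R.from_euler('ZY',[az,-t],degrees=True).as_matrix()
F=np.diag([1.,-1,-1])
E
python3 - <<'E'
from h import *
Rc=clipR(16); rel(np.array([.56,.265,.135])+Rc@[-.12,-.055,.13],Rc@F)
E
```

```text
time: 3.68
tool_pos: [0.5169, -0.1394, 0.2736]
tool_rot: [0.003, 1.0, 0.011, 0.008]
contact_force: [1.2, -0.5, -0.1]
gripper_width: 0.205
wx,wy,wz [  3.85  25.02 -14.4 ] dx,dy,dz [-0.0947 -0.3087  0.0707]
```

```bash
python3 -m pendant '[{"wx":3.85,"wy":25,"wz":-14.4,"dx":-0.095,"dy":-0.309,"dz":0.06,"hand":-1},{"wx":3.85,"wy":25,"wz":-14.4,"dx":-0.095,"dy":-0.309,"dz":0.06,"hand":-1},{"wx":3.85,"wy":25,"wz":-14.4,"dx":-0.095,"dy":-0.309,"dz":0.06,"hand":-1},{"wx":3.85,"wy":25,"wz":-14.4,"dx":-0.095,"dy":-0.309,"dz":0.06,"hand":-1},{"wx":3.85,"wy":25,"wz":-14.4,"dx":-0.095,"dy":-0.309,"dz":0.06,"hand":-1},{"wx":3.85,"wy":25,"wz":-14.4,"dx":-0.095,"dy":-0.309,"dz":0.06,"hand":-1},{"wx":3.85,"wy":25,"wz":-14.4,"dx":-0.095,"dy":-0.309,"dz":0.06,"hand":-1},{"wx":3.85,"wy":25,"wz":-14.4,"dx":-0.095,"dy":-0.309,"dz":0.06,"hand":-1},{"wx":3.85,"wy":25,"wz":-14.4,"dx":-0.095,"dy":-0.309,"dz":0.06,"hand":-1},{"wx":3.85,"wy":25,"wz":-14.4,"dx":-0.095,"dy":-0.309,"dz":0.06,"hand":-1},{"wx":3.85,"wy":25,"wz":-14.4,"dx":-0.095,"dy":-0.309,"dz":0.06,"hand":-1},{"wx":3.85,"wy":25,"wz":-14.4,"dx":-0.095,"dy":-0.309,"dz":0.06,"hand":-1}]'
cat > meas.py <<'E'
from h import *
import sys
im,d,c,P=grab('wrist'); w=cloud(d,c,P); np.savez(sys.argv[1]+'.npz',im=im,w=w,T=tool()); save(im,sys.argv[1]+'.png',s=1.4)
print(tool().round(4).tolist())
E
python3 meas.py c1
```

```text
time: 4.68
tool_pos: [0.4122, 0.1678, 0.2029]
tool_rot: [-0.035, 0.967, 0.134, 0.216]
contact_force: [-0.1, -1.0, -0.7]
gripper_width: 0.206
[[0.8716, 0.2723, 0.4077, 0.4124], [0.2421, -0.9621, 0.1252, 0.1675], [0.4263, -0.0104, -0.9045, 0.2029], [0.0, 0.0, 0.0, 1.0]]
```

View pics/c1.png

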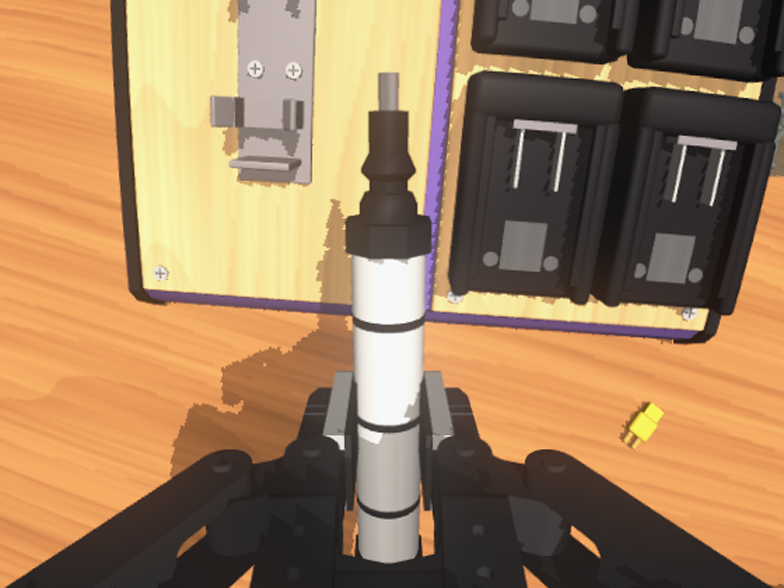

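The clip's lower part (U fork at (255,112), foot stop at (265,163)) shows, but the jaw fork is cut off at the top. The held marker lies straight in the fingers, nib up the slope. I move 80 mm uphill and measure.

```bash
python3 -m pendant '[{"wx":0,"wy":0,"wz":0,"dx":0.04,"dy":0,"dz":-0.01,"hand":-1},{"wx":0,"wy":0,"wz":0,"dx":0.08,"dy":0,"dz":-0.02,"hand":-1},{"wx":0,"wy":0,"wz":0,"dx":0.08,"dy":0,"dz":-0.02,"hand":-1},{"wx":0,"wy":0,"wz":0,"dx":0.08,"dy":0,"dz":-0.02,"hand":-1},{"wx":0,"wy":0,"wz":0,"dx":0.08,"dy":0,"dz":-0.02,"hand":-1}]'
python3 meas.py c2
python3 - <<'E'
from h import *
z=np.load('c2.npz'); w=z['w']; T=z['T']; im=z['im'].astype(float)
m=(np.linalg.norm(w[...,:2]-[.56,.265],axis=-1)<.13)&(w[...,2]<.2); p=w[m]
rng=np.random.default_rng(0);best=0
for _ in range(1000):
    a=p[rng.choice(len(p),3)]; n=np.cross(a[1]-a[0],a[2]-a[0]); n/=np.linalg.norm(n)+1e-12; k=abs((p-a[0])@n)<.0015
    if k.sum()>best: best=k.sum(); K=k
q=p[K]; c=q.mean(0); n=np.linalg.svd(q-c,full_matrices=False)[2][2]; n*=np.sign(n[2])
az=np.degrees(np.arctan2(-n[1],-n[0])); print('plank',c.round(4),n.round(4),'tilt',np.degrees(np.arccos(n[2])),'az',az,best,len(p))
Rc=clipR(az,np.degrees(np.arccos(n[2])))
o=np.array([.56,.265,0]); o[2]=c[2]-n[:2]@(o[:2]-c[:2])/n[2]
L=(w-o)@Rc  # plank-frame coords, z height above plank
np.savez('L.npz',L=L,Rc=Rc,o=o)
# rasterise height map 0.5 mm
x,y,h=[L[...,i] for i in range(3)]
ok=(abs(x)<.13)&(abs(y)<.06)&(h>-.01)&(h<.06)
H=np.zeros((520,240,3),np.uint8); r=((.13-x[ok])/.0005).astype(int); cc=((.06-y[ok])/.0005).astype(int)
hh=np.clip((h[ok]+.005)/.06*255,0,255).astype(np.uint8); H[r,cc]=cv2.applyColorMap(hh[:,None],cv2.COLORMAP_JET)[:,0]
C=np.zeros_like(H); C[r,cc]=z['im'][ok][:,::-1]
V=np.hstack([H,C,cv2.resize(z['im'][:,:,::-1],(320,240)).repeat(1,0) if 0 else C[:,:1]])
cv2.imwrite('pics/c3.png',V)
# marker in tool frame
M=(w-T[:3,3])@T[:3,:3]; k=(abs(M[...,1])<.02)&(M[...,2]>-.035)&(M[...,2]<.02)&(M[...,0]>.02)&(M[...,0]<.11); b=M[k]
print('marker x range',b[:,0].min(),b[:,0].max())
for lo in np.arange(.02,.11,.01):
    s=b[(b[:,0]>=lo)&(b[:,0]<lo+.01)]
    if len(s)>10: print(lo.round(3),'y',s[:,1].min().round(4),s[:,1].max().round(4),'ztop',np.percentile(s[:,2],3).round(4),len(s))
E
```

```text
time: 5.15
tool_pos: [0.4735, 0.1845, 0.2544]
tool_rot: [-0.035, 0.967, 0.133, 0.215]
contact_force: [-1.0, 0.3, -0.7]
gripper_width: 0.213
[[0.8722, 0.2732, 0.4057, 0.4729], [0.243, -0.9619, 0.1254, 0.1847], [0.4245, -0.0108, -0.9054, 0.2538], [0.0, 0.0, 0.0, 1.0]]
plank [0.5695 0.2778 0.1243] [-0.4306 -0.0887  0.8982] tilt 26.082695653381265 az 11.636374998897788 37292 62040
marker x range 0.020001640139423193 0.09448137631500651
0.02 y -0.0104 0.0095 ztop -0.0175 1226
0.03 y -0.0102 0.0093 ztop -0.0174 1336
0.04 y -0.0105 0.0095 ztop -0.0174 1431
0.05 y -0.0115 0.0102 ztop -0.0186 1781
0.06 y -0.0079 0.0066 ztop -0.0146 1026
0.07 y -0.0074 0.0061 ztop -0.014 935
0.08 y -0.0056 0.0042 ztop -0.0125 640
0.09 y -0.0028 0.0014 ztop -0.0103 181
```

View pics/c3.png

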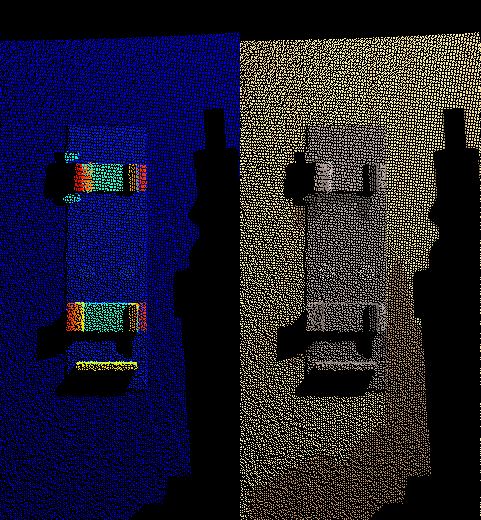

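The height map (0.5 mm/px, uphill up) shows the jaw fork at row 177, the U fork at row 317 and the foot stop at row 365. All of it runs parallel to the fitted axis, so the azimuth of 11.6° holds. Next I pin down the origin.

```bash
python3 - <<'E'
from h import *
z=np.load('L.npz'); L=z['L'].reshape(-1,3); L=L[np.isfinite(L).all(1)&(abs(L[:,0])<.1)&(abs(L[:,1])<.05)]
x,y,h=L.T
bp=(h>.002)&(h<.006)
for a,b in [(-.06,-.03),(-.01,.02),(.02,.035),(.055,.065)]:
    s=bp&(x>a)&(x<b); print('base',a,np.percentile(y[s],[.5,99.5]).round(4),np.median(h[s]).round(4))
print('base x',x[bp&(abs(y-.01)<.008)].max())
for nm,(a,b) in dict(U=(-.05,-.018),J=(.02,.055)).items():
    s=(x>a)&(x<b)&(h>.012)
    print(nm,'x',np.percentile(x[s],[1,99]).round(4),'mid floor h')
    for lo in np.arange(.010,.056,.003):
        t=(x>a)&(x<b)&(h>=lo)&(h<lo+.003)
        if t.sum()>3: print(' h',lo.round(3),t.sum(),'y',np.unique((y[t]*500).round()/500,return_counts=True))
s=(x>-.075)&(x<-.05)&(h>.012); print('stop x',np.percentile(x[s],[1,50,99]).round(4),'h max',h[s].max())
E
```

```text
base -0.06 [-0.0135  0.0267] 0.0041
base -0.01 [-0.0134  0.0271] 0.0041
base 0.02 [-0.0133  0.0259] 0.0041
base 0.055 [-0.0132  0.0268] 0.004
base x 0.0955597090480861
U x [-0.0402 -0.0181] mid floor h
 h 0.01 41 y (array([-0.01 , -0.008, -0.006, -0.004, -0.002, -0.   ,  0.002,  0.004,
        0.006,  0.008,  0.01 ,  0.012,  0.014,  0.016,  0.018,  0.02 ,
        0.022]), array([2, 6, 2, 3, 4, 2, 1, 2, 3, 1, 2, 2, 2, 3, 2, 3, 1]))
 h 0.013 55 y (array([-0.01 , -0.008, -0.006, -0.004, -0.002,  0.   ,  0.002,  0.004,
        0.006,  0.008,  0.01 ,  0.012,  0.014,  0.016,  0.018,  0.02 ,
        0.022]), array([ 1, 16,  2,  2,  2,  3,  2,  2,  3,  4,  3,  3,  2,  3,  2,  3,  2]))
 h 0.016 75 y (array([-0.008, -0.006, -0.004, -0.002, -0.   ,  0.002,  0.004,  0.006,
        0.008,  0.01 ,  0.012,  0.014,  0.016,  0.018,  0.02 ,  0.022]), array([16,  1,  3,  2,  8,  8,  5,  4,  4,  5,  2,  6,  4,  5,  1,  1]))
 h 0.019 423 y (array([-0.01 , -0.008, -0.006, -0.004, -0.002,  0.   ,  0.002,  0.004,
        0.006,  0.008,  0.01 ,  0.012,  0.014,  0.016,  0.018,  0.02 ,
        0.022]), array([
[... 1455 characters left out ...]
  0.002,  0.004,  0.006,  0.008,  0.01 ,
        0.012,  0.014,  0.016,  0.018,  0.022,  0.024]), array([ 1, 10, 43, 43, 45, 45, 50, 38, 50, 48, 44, 43,  2,  2]))
 h 0.034 22 y (array([-0.006, -0.004,  0.022]), array([11, 10,  1]))
 h 0.037 71 y (array([-0.008, -0.006,  0.014,  0.016,  0.018,  0.022]), array([10, 21, 26, 10,  2,  2]))
 h 0.04 143 y (array([-0.012, -0.01 , -0.008,  0.014,  0.016,  0.018]), array([ 2, 14, 28, 30, 64,  5]))
 h 0.043 191 y (array([-0.014, -0.012, -0.01 ,  0.016,  0.018,  0.02 ,  0.022]), array([ 6, 62, 31, 14, 63, 10,  5]))
 h 0.046 113 y (array([-0.012,  0.018,  0.02 ,  0.022]), array([ 4, 12, 63, 34]))
stop x [-0.0549 -0.0515 -0.0508] h max 0.03568282370251667
```

```bash
cat >> h.py <<'E'
_z=np.load('L.npz') if __import__('os').path.exists('L.npz') else None
if _z is not None: RC=_z['Rc']; OC=_z['o']+RC@[.0075,.0067,.030]
def inclip():
    T=tool(); p=RC.T@(T[:3,3]-OC); print('tool in clip',p.round(4),'rot err',np.degrees(R.from_matrix(F@RC.T@T[:3,:3]).as_rotvec()).round(2),'F clip',(RC.T@np.array(sensors.state()['contact_force'])).round(1))
E
python3 - <<'E'
from h import *
print(OC.round(4)); inclip(); rel(OC+RC@[.001,-.0005,.035-.0076],RC@F)
E
```

```text
[0.5523 0.2703 0.1487]
tool in clip [-0.0391 -0.0678  0.1362] rot err [ 2.38 -0.98 -3.54] F clip [ 0.3  0.2 -1.3]
wx,wy,wz [-2.38  0.98  3.54] dx,dy,dz [ 0.046  -0.0601  0.1107]
```

```bash
python3 -m pendant '[{"wx":-2.4,"wy":1,"wz":3.5,"dx":0.03,"dy":-0.03,"dz":0.0,"hand":-1},{"wx":-2.4,"wy":1,"wz":3.5,"dx":0.046,"dy":-0.06,"dz":0.01,"hand":-1},{"wx":-2.4,"wy":1,"wz":3.5,"dx":0.046,"dy":-0.06,"dz":0.04,"hand":-1},{"wx":-2.4,"wy":1,"wz":3.5,"dx":0.046,"dy":-0.06,"dz":0.07,"hand":-1},{"wx":-2.4,"wy":1,"wz":3.5,"dx":0.046,"dy":-0.06,"dz":0.1,"hand":-1},{"wx":-2.4,"wy":1,"wz":3.5,"dx":0.046,"dy":-0.06,"dz":0.11,"hand":-1},{"wx":-2.4,"wy":1,"wz":3.5,"dx":0.046,"dy":-0.06,"dz":0.11,"hand":-1},{"wx":-2.4,"wy":1,"wz":3.5,"dx":0.046,"dy":-0.06,"dz":0.11,"hand":-1}]'
python3 -c "
from h import *
inclip(); rel(OC+RC@[.001,-.0005,.0-.0076],RC@F)"; python3 meas.py c4
python3 - <<'E'
from h import *
z=np.load('c4.npz'); L=(z['w']-OC)@RC; x,y,h=[L[...,i] for i in range(3)]
k=(h>.02)&(h<.05)&(x>.015)&(x<.11)&(abs(y)<.02)
for lo in np.arange(.02,.1,.01):
    s=k&(x>=lo)&(x<lo+.01)
    if s.sum()>10: print(lo.round(3),'y',y[s].min().round(4),y[s].max().round(4),'ztop',np.percentile(h[s],97).round(4))
print('tip',x[k].max())
t=(h>.011)&(h<.021)&(x>.025)&(x<.045)&(abs(y)<.03)
print('jaw/lip y',np.unique((y[t]*500).round()*2,return_counts=True),'x',np.percentile(x[t],[1,99]))
E
```

```text
time: 5.87
tool_pos: [0.5409, 0.2682, 0.1754]
tool_rot: [-0.023, 0.969, 0.1, 0.225]
contact_force: [0.7, -0.1, 0.4]
gripper_width: 0.205
tool in clip [0.0014 0.0003 0.0291] rot err [ 0.02  0.07 -0.13] F clip [ 0.8 -0.3  0. ]
wx,wy,wz [-0.02 -0.07  0.13] dx,dy,dz [-0.0004  0.0008  0.0367]
[[0.8775, 0.2038, 0.434, 0.5417], [0.1828, -0.979, 0.0902, 0.2686], [0.4433, 0.0002, -0.8964, 0.1772], [0.0, 0.0, 0.0, 1.0]]
0.02 y -0.0087 0.0114 ztop 0.0463
0.03 y -0.0085 0.011 ztop 0.0462
0.04 y -0.0087 0.0113 ztop 0.0462
0.05 y -0.0093 0.0124 ztop 0.0474
0.06 y -0.0057 0.0088 ztop 0.0436
0.07 y -0.0052 0.0084 ztop 0.0426
0.08 y -0.0032 0.0066 ztop 0.0413
0.09 y -0.0004 0.0041 ztop 0.0389
tip 0.09501807108573306
jaw/lip y (array([-20., -18., -16., -14.,  12.,  14.,  16.]), array([ 41, 143, 146,  15,  24, 148,  65])) x [0.02706239 0.04060979]
```

```bash
python3 -m pendant '[{"wx":0,"wy":0,"wz":0,"dx":0,"dy":0.001,"dz":0.008,"hand":-1},{"wx":0,"wy":0,"wz":0,"dx":0,"dy":0.001,"dz":0.014,"hand":-1},{"wx":0,"wy":0,"wz":0,"dx":0,"dy":0.001,"dz":0.019,"hand":-1},{"wx":0,"wy":0,"wz":0,"dx":0,"dy":0.001,"dz":0.022,"hand":-1},{"wx":0,"wy":0,"wz":0,"dx":0,"dy":0.001,"dz":0.022,"hand":-1}]'; python3 -c "
from h import *
inclip()"
python3 -m pendant '[{"wx":0,"wy":0,"wz":0,"dx":0,"dy":0,"dz":0.002,"hand":-1},{"wx":0,"wy":0,"wz":0,"dx":0,"dy":0,"dz":0.004,"hand":-1},{"wx":0,"wy":0,"wz":0,"dx":0,"dy":0,"dz":0.006,"hand":-1}]'; python3 -c "
from h import *
inclip()"
```

```text
time: 6.33
tool_pos: [0.5527, 0.2691, 0.1574]
tool_rot: [-0.022, 0.968, 0.1, 0.227]
contact_force: [0.9, -4.4, 2.2]
gripper_width: 0.211
tool in clip [ 0.0039 -0.0012  0.0077] rot err [-0.08  0.3  -0.17] F clip [ 0.9 -4.5  2. ]
time: 6.58
tool_pos: [0.5557, 0.2693, 0.1529]
tool_rot: [-0.022, 0.968, 0.1, 0.228]
contact_force: [-0.4, -6.9, 4.3]
gripper_width: 0.207
tool in clip [ 0.0047 -0.0016  0.0024] rot err [-0.11  0.36 -0.16] F clip [ 0.3 -6.7  4.7]
```

```bash
cat > chk.py <<'E'
from h import *
import sys
im,d,c,P=grab('wrist'); inclip(); w=cloud(d,c,P); np.savez('chk.npz',im=im,w=w,T=tool()); save(im,sys.argv[1]+'.png',s=1.4)
L=(w-OC)@RC; x,y,h=[L[...,i] for i in range(3)]
k=(x>.045)&(x<.115)&(abs(y)<.015)&(h>-.022)
for lo in np.arange(.05,.1,.01):
    s=k&(x>=lo)&(x<lo+.01)
    if s.sum()>10: print(lo.round(3),'y',y[s].min().round(4),y[s].max().round(4),'ztop',np.percentile(h[s],97).round(4))
print('tip',x[k&(h>-.01)].max(),'base z',np.median(h[(abs(y)<.015)&(h<-.02)&(x>.105)&(x<.12)]))
t=(h>.010)&(h<.022)&(x>.025)&(x<.045)&(abs(y)<.03)
print('jaw/lip y',np.unique((y[t]*500).round()*2,return_counts=True),'fork x',np.percentile(x[t&(abs(y)>.013)],[1,99]).round(4))
E
python3 chk.py d1
```

```text
tool in clip [ 0.0042 -0.0015  0.0017] rot err [-0.1   0.32 -0.15] F clip [ 2.  -5.5  0.2]
0.05 y -0.0116 0.0101 ztop 0.0217
0.06 y -0.0117 0.0101 ztop 0.0215
0.07 y -0.0076 0.0057 ztop 0.0174
0.08 y -0.0057 0.004 ztop 0.0164
0.09 y -0.0033 0.0012 ztop 0.0141
tip 0.09836248723846575 base z -0.030028884849567058
jaw/lip y (array([-20., -18., -16., -14., -10.,  -8.,  -6.,  -4.,  -2.,  -0.,   2.,
         4.,   6.,   8.,  10.,  12.,  14.,  16.,  18.]), array([ 74, 204, 208,  51, 170, 249, 271, 260, 308, 258, 307, 255, 270,
       225, 184, 219, 227, 208, 137])) fork x [0.027  0.0407]
```

```bash
python3 -m pendant '[{"wx":0,"wy":0,"wz":0,"dx":-0.003,"dy":0,"dz":0.002,"hand":-1},{"wx":0,"wy":0,"wz":0,"dx":-0.004,"dy":0,"dz":0.004,"hand":-1},{"wx":0,"wy":0,"wz":0,"dx":-0.0045,"dy":0,"dz":0.006,"hand":-1},{"wx":0,"wy":0,"wz":0,"dx":-0.0045,"dy":0,"dz":0.008,"hand":-1}]'; python3 chk.py d2
```

```text
time: 6.97
tool_pos: [0.5546, 0.2702, 0.1425]
tool_rot: [-0.023, 0.968, 0.1, 0.227]
contact_force: [0.6, -1.9, 2.3]
gripper_width: 0.207
tool in clip [-0.0008 -0.0004 -0.0067] rot err [ 0.02  0.28 -0.15] F clip [ 4.2 -4.8  0.3]
0.05 y -0.0103 0.0115 ztop 0.0116
0.06 y -0.0065 0.008 ztop 0.0073
0.07 y -0.006 0.0072 ztop 0.0065
0.08 y -0.0041 0.0053 ztop 0.0051
0.09 y -0.0016 0.0029 ztop 0.0031
tip 0.09301535099691102 base z -0.030078906159458813
jaw/lip y (array([-20., -18., -16., -14.,  -4.,  -2.,   0.,   2.,   4.,   6.,   8.,
        10.,  12.,  14.,  16.]), array([ 80, 237, 253,  66,   7,  71,  96,  60,  20,   5, 169, 255, 267,
       227, 100])) fork x [0.0269 0.0406]
```

The marker is down: axis 0.6 mm off the seat, x -1 mm with the tail on the stop, and the jaw nose is back over the barrel. I nudge down slightly, release and retreat straight off the slope.

```bash
python3 -m pendant '[{"wx":0,"wy":0,"wz":0,"dx":0.001,"dy":0,"dz":0.001,"hand":-1},{"wx":0,"wy":0,"wz":0,"dx":0.001,"dy":0,"dz":0.001,"hand":-1},{"wx":0,"wy":0,"wz":0,"dx":0.001,"dy":0,"dz":0.001,"hand":0},{"wx":0,"wy":0,"wz":0,"dx":0.001,"dy":0,"dz":0.001,"hand":0},{"wx":0,"wy":0,"wz":0,"dx":0.001,"dy":0,"dz":0.001,"hand":0},{"wx":0,"wy":0,"wz":0,"dx":0.001,"dy":0,"dz":0.001,"hand":0},{"wx":0,"wy":0,"wz":0,"dx":0.001,"dy":0,"dz":-0.02,"hand":0},{"wx":0,"wy":0,"wz":0,"dx":0.001,"dy":0,"dz":-0.06,"hand":0},{"wx":0,"wy":0,"wz":0,"dx":0.001,"dy":0,"dz":-0.1,"hand":0},{"wx":0,"wy":0,"wz":0,"dx":0.001,"dy":0,"dz":-0.13,"hand":0},{"wx":0,"wy":0,"wz":0,"dx":0.001,"dy":0,"dz":-0.13,"hand":0},{"wx":0,"wy":0,"wz":0,"dx":0.001,"dy":0,"dz":-0.13,"hand":0}]'; python3 chk.py d3
python3 - <<'E'
from h import *
z=np.load('chk.npz'); L=(z['w']-OC)@RC; x,y,h=[L[...,i] for i in range(3)]
for lo in np.arange(-.06,.1,.01):
    s=(x>=lo)&(x<lo+.01)&(abs(y)<.013)&(h>-.006)
    print(lo.round(3),'y',np.percentile(y[s],[1,99]).round(4),'ztop(|y|<3)',np.median(h[s&(abs(y)<.003)]).round(4))
s=(abs(y)<.008)&(h>-.006)&(h<.03); print('tail x',x[s&(x<-.02)].min())
# next: view pose over cap
a=-28.4
rel([.454,-.283,.28],R.from_euler('Z',a,degrees=True).as_matrix()@F)
E
```

```text
time: 8.02
tool_pos: [0.4984, 0.2595, 0.2613]
tool_rot: [-0.024, 0.968, 0.1, 0.228]
contact_force: [0.5, -0.3, -0.9]
gripper_width: 0.503
tool in clip [-0.0017 -0.      0.1231] rot err [ 0.07  0.15 -0.17] F clip [-0.6  0.   0. ]
0.05 y -0.0099 0.011 ztop 0.0118
0.06 y -0.0065 0.0076 ztop 0.0077
0.07 y -0.0056 0.0069 ztop 0.0069
0.08 y -0.0034 0.0055 ztop 0.0054
0.09 y -0.0013 0.0028 ztop 0.0036
tip 0.09313592361934454 base z -0.030016607083695544
jaw/lip y (array([-20., -18., -16., -14.,  -4.,  -2.,  -0.,   2.,   4.,   6.,   8.,
        10.,  12.,  14.,  16.]), array([19, 60, 61, 28,  1, 13, 34, 35, 12,  2, 55, 62, 62, 62, 20])) fork x [0.0271 0.0407]
-0.06 y [-0.0126  0.0127] ztop(|y|<3) 0.0108
-0.05 y [-0.0127  0.0123] ztop(|y|<3) 0.0099
-0.04 y [-0.0128  0.013 ] ztop(|y|<3) 0.0098
-0.03 y [-0.0125  0.0125] ztop(|y|<3) 0.0098
-0.02 y [-0.0088  0.01  ] ztop(|y|<3) 0.0097
-0.01 y [-0.0095  0.0099] ztop(|y|<3) 0.0097
0.0 y [-0.0093  0.0099] ztop(|y|<3) 0.0098
0.01 y [-0.0129  0.0127] ztop(|y|<3) 0.2027
0.02 y [-0.0125  0.0127] ztop(|y|<3) 0.0098
0.03 y [-0.0129  0.0127] ztop(|y|<3) 0.0098
0.04 y [-0.0122  0.0127] ztop(|y|<3) 0.0097
0.05 y [-0.0098  0.011 ] ztop(|y|<3) 0.0105
0.06 y [-0.006   0.0075] ztop(|y|<3) 0.0058
0.07 y [-0.0049  0.0062] ztop(|y|<3) 0.0047
0.08 y [-0.0034  0.0055] ztop(|y|<3) 0.0023
0.09 y [-0.0013  0.0028] ztop(|y|<3) 0.0018
tail x -0.06276077146024939
wx,wy,wz [ -9.19 -25.14  39.5 ] dx,dy,dz [-0.1286  0.5216 -0.0872]
```

View pics/d3.png

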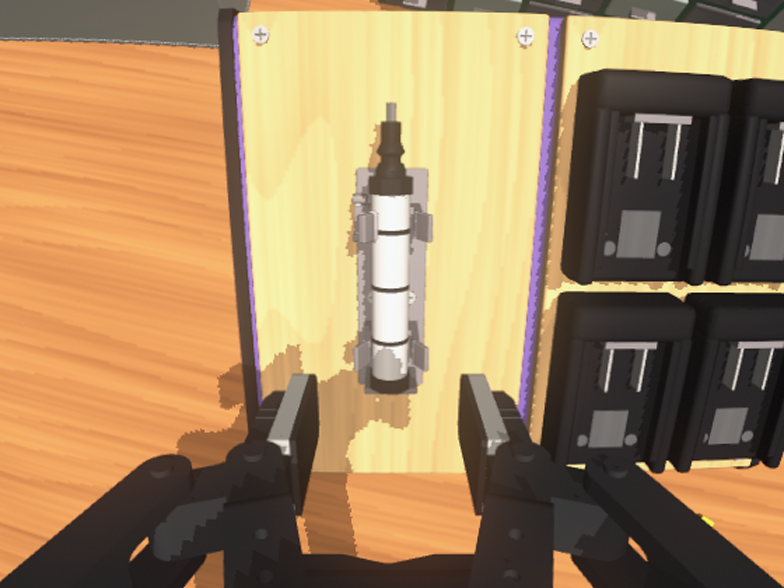

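Marker seated (picture d3: marker from (391,105) nib to (391,385) tail, jaw nose at (366,228) over the barrel). Measured axis offsets are under 1 mm. Next the cap: an oblique wrist look at its outer end to identify the mouth.

```bash
python3 - <<'E'
from h import *
Rt=clipR(-28.4,-25)@F; p=Rt@[.0034,.002,.094]; rel(np.array([.454,-.283,.011])-p,Rt); print(np.array([.454,-.283,.011])-p,sensors.state()['joint_pos'])
E
```

```text
wx,wy,wz [ -0.44 -49.06  41.54] dx,dy,dz [-0.1829  0.5437  0.0893]
[ 0.48718568 -0.2986698   0.09762983] [ 0.387122   -0.40554011  2.01726288 -0.09046795  1.080241    1.77602379]
```

```bash
python3 -m pendant '[{"wx":-0.4,"wy":-49,"wz":41.5,"dx":-0.139,"dy":0.544,"dz":0,"hand":0},{"wx":-0.4,"wy":-49,"wz":41.5,"dx":-0.139,"dy":0.544,"dz":0,"hand":0},{"wx":-0.4,"wy":-49,"wz":41.5,"dx":-0.139,"dy":0.544,"dz":0,"hand":0},{"wx":-0.4,"wy":-49,"wz":41.5,"dx":-0.139,"dy":0.544,"dz":0,"hand":0},{"wx":-0.4,"wy":-49,"wz":41.5,"dx":-0.139,"dy":0.544,"dz":0,"hand":0},{"wx":-0.4,"wy":-49,"wz":41.5,"dx":-0.139,"dy":0.544,"dz":0,"hand":0},{"wx":-0.4,"wy":-49,"wz":41.5,"dx":-0.139,"dy":0.544,"dz":0,"hand":0},{"wx":-0.4,"wy":-49,"wz":41.5,"dx":-0.139,"dy":0.544,"dz":0,"hand":0},{"wx":-0.4,"wy":-49,"wz":41.5,"dx":-0.139,"dy":0.544,"dz":0,"hand":0},{"wx":-0.4,"wy":-49,"wz":41.5,"dx":-0.139,"dy":0.544,"dz":0,"hand":0},{"wx":-0.4,"wy":-49,"wz":41.5,"dx":-0.139,"dy":0.544,"dz":0,"hand":0},{"wx":-0.4,"wy":-49,"wz":41.5,"dx":-0.139,"dy":0.544,"dz":0,"hand":0},{"wx":-0.4,"wy":-49,"wz":41.5,"dx":-0.139,"dy":0.544,"dz":0,"hand":0},{"wx":-0.4,"wy":-49,"wz":41.5,"dx":-0.139,"dy":0.544,"dz":0,"hand":0},{"wx":-0.4,"wy":-49,"wz":41.5,"dx":-0.183,"dy":0.544,"dz":0.089,"hand":0},{"wx":-0.4,"wy":-49,"wz":41.5,"dx":-0.183,"dy":0.544,"dz":0.089,"hand":0},{"wx":-0.4,"wy":-49,"wz":41.5,"dx":-0.183,"dy":0.544,"dz":0.089,"hand":0},{"wx":-0.4,"wy":-49,"wz":41.5,"dx":-0.183,"dy":0.544,"dz":0.089,"hand":0},{"wx":-0.4,"wy":-49,"wz":41.5,"dx":-0.183,"dy":0.544,"dz":0.089,"hand":0}]'
python3 meas.py e1
python3 - <<'E'
from h import *
z=np.load('e1.npz'); w=z['w']; m=(np.linalg.norm(w[...,:2]-[.454,-.283],axis=-1)<.04)&(w[...,2]>.004)&(w[...,2]<.04)
p=w[m]; print(len(p),cv2.minAreaRect((p[:,:2]*1000).astype(np.float32)),p[:,2].max())
v,u=np.where(m); g=z['im'].astype(float)*2.5; save(np.clip(g,0,255).astype(np.uint8),'e2.png',(max(u.min()-15,0),max(v.min()-15,0),u.max()+15,v.max()+15),4)
# depth profile of end A along axis
a=np.radians(-28.4); X=(p-[.454,-.283,0])@np.array([[np.cos(a),-np.sin(a),0],[np.sin(a),np.cos(a),0],[0,0,1]])
for lo in np.arange(0,.023,.0025):
    s=(X[:,2]>=lo)&(X[:,2]<lo+.0025)&(abs(X[:,1])<.004); 
    if s.sum(): print(lo.round(4),s.sum(),'x',X[s,0].min().round(4),X[s,0].max().round(4))
E
```

```text
time: 9.65
tool_pos: [0.4861, -0.2982, 0.0967]
tool_rot: [-0.054, 0.946, -0.239, -0.212]
contact_force: [0.8, -0.2, 0.4]
gripper_width: 0.498
[[0.7979, -0.4748, -0.3713, 0.4874], [-0.4304, -0.8801, 0.2006, -0.2991], [-0.422, -0.0002, -0.9066, 0.0989], [0.0, 0.0, 0.0, 1.0]]
2309 ((453.571044921875, -282.906005859375), (22.018131256103516, 48.064857482910156), 62.24076843261719) 0.028595731433111143
0.0025 13 x 0.0211 0.0233
0.005 31 x 0.0217 0.0234
0.0075 35 x 0.0216 0.0233
0.01 34 x 0.0215 0.0232
0.0125 27 x 0.0215 0.0232
0.015 38 x 0.0217 0.0235
0.0175 33 x 0.0213 0.0231
0.02 132 x -0.0241 0.0231
0.0225 160 x -0.0225 0.0232
```

View pics/e2.png

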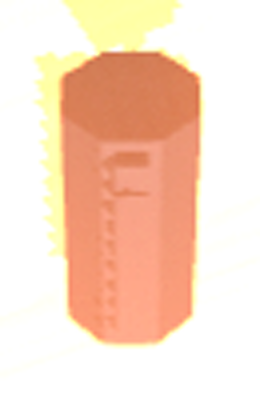

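The upper end in the crop, (132,95), is flat and closed, and the depth profile is flat to match. So the cap's +x points at -28° and its mouth faces the other way. I grasp it with tool x along cap x.

```bash
python3 - <<'E'
from h import *
rel([.4538,-.2826,.06],clipR(-28,0)@F);rel([.4538,-.2826,.003],clipR(-28,0)@F)
E
```

```text
wx,wy,wz [-0.09 24.96 -0.34] dx,dy,dz [-0.0175  0.0014  0.051 ]
wx,wy,wz [-0.09 24.96 -0.34] dx,dy,dz [0.0065 0.0014 0.1027]
```

```bash
python3 -m pendant '[{"wx":0,"wy":25,"wz":-0.3,"dx":-0.0175,"dy":0.0014,"dz":0.03,"hand":0},{"wx":0,"wy":25,"wz":-0.3,"dx":-0.0175,"dy":0.0014,"dz":0.051,"hand":0},{"wx":0,"wy":25,"wz":-0.3,"dx":-0.0175,"dy":0.0014,"dz":0.051,"hand":0},{"wx":0,"wy":25,"wz":-0.3,"dx":-0.0175,"dy":0.0014,"dz":0.051,"hand":0},{"wx":0,"wy":25,"wz":-0.3,"dx":-0.0175,"dy":0.0014,"dz":0.051,"hand":0},{"wx":0,"wy":25,"wz":-0.3,"dx":-0.0091,"dy":0.0014,"dz":0.069,"hand":0},{"wx":0,"wy":25,"wz":-0.3,"dx":-0.0007,"dy":0.0014,"dz":0.087,"hand":0},{"wx":0,"wy":25,"wz":-0.3,"dx":0.0044,"dy":0.0014,"dz":0.098,"hand":0},{"wx":0,"wy":25,"wz":-0.3,"dx":0.0065,"dy":0.0014,"dz":0.1027,"hand":0},{"wx":0,"wy":25,"wz":-0.3,"dx":0.0065,"dy":0.0014,"dz":0.1027,"hand":0},{"wx":0,"wy":25,"wz":-0.3,"dx":0.0065,"dy":0.0014,"dz":0.1027,"hand":0}]'; python3 -c "
from h import *
rel([.4538,-.2826,.003],clipR(-28,0)@F)"
```

```text
time: 10.62
tool_pos: [0.4542, -0.2833, 0.003]
tool_rot: [-0.0, 0.97, -0.243, 0.001]
contact_force: [-0.2, -0.0, -0.4]
gripper_width: 0.504
wx,wy,wz [-0.06 -0.08 -0.08] dx,dy,dz [-0.0007 -0.0004  0.    ]
```

```bash
python3 -m pendant '[{"wx":0,"wy":0,"wz":0,"dx":0,"dy":0,"dz":0,"hand":-1},{"wx":0,"wy":0,"wz":0,"dx":0,"dy":0,"dz":0,"hand":-1},{"wx":0,"wy":0,"wz":0,"dx":0,"dy":0,"dz":0,"hand":-1},{"wx":0,"wy":0,"wz":0,"dx":0,"dy":0,"dz":0,"hand":-1},{"wx":0,"wy":0,"wz":0,"dx":0,"dy":0,"dz":0,"hand":-1},{"wx":0,"wy":0,"wz":0,"dx":0,"dy":0,"dz":-0.02,"hand":-1},{"wx":0,"wy":0,"wz":0,"dx":0,"dy":0,"dz":-0.06,"hand":-1},{"wx":0,"wy":0,"wz":0,"dx":0,"dy":0,"dz":-0.1,"hand":-1},{"wx":0,"wy":0,"wz":0,"dx":0,"dy":0,"dz":-0.14,"hand":-1},{"wx":0,"wy":0,"wz":0,"dx":0,"dy":0,"dz":-0.18,"hand":-1},{"wx":0,"wy":0,"wz":0,"dx":0,"dy":0,"dz":-0.22,"hand":-1},{"wx":0,"wy":0,"wz":0,"dx":0,"dy":0,"dz":-0.26,"hand":-1},{"wx":0,"wy":0,"wz":0,"dx":0,"dy":0,"dz":-0.3,"hand":-1},{"wx":0,"wy":0,"wz":0,"dx":0,"dy":0,"dz":-0.3,"hand":-1}]'; python3 -c "
from h import *
print('high');rel(OC+RC@[.16,0,.10],RC@F)"
```

```text
time: 11.78
tool_pos: [0.4554, -0.2851, 0.3127]
tool_rot: [0.003, 0.97, -0.243, 0.008]
contact_force: [0.1, -0.6, 1.4]
gripper_width: 0.243
high
wx,wy,wz [  9.46  24.18 -38.91] dx,dy,dz [-0.0994 -0.5993  0.0011]
```

```bash
python3 -m pendant '[{"wx":9.5,"wy":24.2,"wz":-38.9,"dx":-0.0994,"dy":-0.5993,"dz":0.001,"hand":-1},{"wx":9.5,"wy":24.2,"wz":-38.9,"dx":-0.0994,"dy":-0.5993,"dz":0.001,"hand":-1},{"wx":9.5,"wy":24.2,"wz":-38.9,"dx":-0.0994,"dy":-0.5993,"dz":0.001,"hand":-1},{"wx":9.5,"wy":24.2,"wz":-38.9,"dx":-0.0994,"dy":-0.5993,"dz":0.001,"hand":-1},{"wx":9.5,"wy":24.2,"wz":-38.9,"dx":-0.0994,"dy":-0.5993,"dz":0.001,"hand":-1},{"wx":9.5,"wy":24.2,"wz":-38.9,"dx":-0.0994,"dy":-0.5993,"dz":0.001,"hand":-1},{"wx":9.5,"wy":24.2,"wz":-38.9,"dx":-0.0994,"dy":-0.5993,"dz":0.001,"hand":-1},{"wx":9.5,"wy":24.2,"wz":-38.9,"dx":-0.0994,"dy":-0.5993,"dz":0.001,"hand":-1},{"wx":9.5,"wy":24.2,"wz":-38.9,"dx":-0.0994,"dy":-0.5993,"dz":0.001,"hand":-1},{"wx":9.5,"wy":24.2,"wz":-38.9,"dx":-0.0994,"dy":-0.5993,"dz":0.001,"hand":-1},{"wx":9.5,"wy":24.2,"wz":-38.9,"dx":-0.0994,"dy":-0.5993,"dz":0.001,"hand":-1},{"wx":9.5,"wy":24.2,"wz":-38.9,"dx":-0.0994,"dy":-0.5993,"dz":0.001,"hand":-1},{"wx":9.5,"wy":24.2,"wz":-38.9,"dx":-0.0994,"dy":-0.5993,"dz":0.001,"hand":-1},{"wx":9.5,"wy":24.2,"wz":-38.9,"dx":-0.0994,"dy":-0.5993,"dz":0.001,"hand":-1},{"wx":9.5,"wy":24.2,"wz":-38.9,"dx":-0.0994,"dy":-0.5993,"dz":0.001,"hand":-1},{"wx":9.5,"wy":24.2,"wz":-38.9,"dx":-0.0994,"dy":-0.5993,"dz":0.001,"hand":-1},{"wx":9.5,"wy":24.2,"wz":-38.9,"dx":-0.0994,"dy":-0.5993,"dz":0.001,"hand":-1},{"wx":9.5,"wy":24.2,"wz":-38.9,"dx":-0.0994,"dy":-0.5993,"dz":0.001,"hand":-1}]'; python3 meas.py f1
cat > capm.py <<'E'
from h import *
z=np.load('f1.npz'); w=z['w']; T=z['T']; M=(w-T[:3,3])@T[:3,:3]
b=M[(abs(M[...,1])<.0125)&(M[...,2]>-.035)&(M[...,2]<.01)&(abs(M[...,0])<.045)]
print('cap x',np.percentile(b[:,0],[1,50,99]).round(4),len(b))
for lo in np.arange(-.03,.03,.005):
    s=b[(b[:,0]>=lo)&(b[:,0]<lo+.005)]
    if len(s)>10: print(lo.round(3),'y',np.percentile(s[:,1],[1,99]).round(4),'z hist',[(round(q,4)) for q in np.percentile(s[:,2],[3,30,50,70,97])])
L=(w-OC)@RC; x,y,h=[L[...,i] for i in range(3)]; k=(x>.04)&(x<.11)&(abs(y)<.015)&(h>-.01)&(h<.03)
print('marker tip',x[k].max() if k.any() else None); inclip()
E
python3 capm.py
```

```text
time: 13.28
tool_pos: [0.6471, 0.2919, 0.3009]
tool_rot: [-0.028, 0.971, 0.097, 0.219]
contact_force: [0.2, 0.0, -0.9]
gripper_width: 0.239
[[0.8853, 0.2006, 0.4196, 0.6472], [0.1757, -0.9796, 0.0975, 0.2914], [0.4306, -0.0126, -0.9024, 0.3014], [0.0, 0.0, 0.0, 1.0]]
cap x [-0.0224  0.0081  0.0233] 7346
-0.025 y [-0.0121  0.009 ] z hist [np.float64(-0.0187), np.float64(-0.0175), np.float64(-0.0165), np.float64(-0.0145), np.float64(-0.0117)]
-0.02 y [-0.0124  0.0088] z hist [np.float64(-0.0226), np.float64(-0.0178), np.float64(-0.0167), np.float64(-0.0146), np.float64(-0.0119)]
-0.015 y [-0.0119  0.0087] z hist [np.float64(-0.0231), np.float64(-0.0183), np.float64(-0.017), np.float64(-0.0151), np.float64(-0.0121)]
-0.01 y [-0.0117  0.0086] z hist [np.float64(-0.0314), np.float64(-0.0214), np.float64(-0.0176), np.float64(-0.0158), np.float64(-0.0126)]
-0.005 y [-0.0117  0.0085] z hist [np.float64(-0.0331), np.float64(-0.0216), np.float64(-0.0176), np.float64(-0.0159), np.float64(-0.0124)]
0.0 y [-0.0117  0.0085] z hist [np.float64(-0.0319), np.float64(-0.0217), np.float64(-0.0175), np.float64(-0.0158), np.float64(-0.0123)]
0.005 y [-0.0117  0.0085] z hist [np.float64(-0.0314), np.float64(-0.0215), np.float64(-0.0175), np.float64(-0.0159), np.float64(-0.0126)]
0.01 y [-0.0124  0.0124] z hist [np.float64(-0.0339), np.float64(-0.0227), np.float64(-0.0182), np.float64(-0.0157), np.float64(-0.0073)]
0.015 y [-0.0124  0.009 ] z hist [np.float64(-0.0224), np.float64(-0.0184), np.float64(-0.0171), np.float64(-0.0149), np.float64(-0.0116)]
0.02 y [-0.0121  0.0088] z hist [np.float64(-0.0206), np.float64(-0.015), np.float64(-0.0114), np.float64(-0.0065), np.float64(0.0021)]
marker tip 0.04329411395247618
tool in clip [0.1544 0.0016 0.0944] rot err [ 0.62 -0.57  0.37] F clip [ 0.2 -0.6  0.5]
```

```bash
python3 -c "
from h import *
rel(OC+RC@[.134,-.0008,.04],RC@F);rel(OC+RC@[.134,-.0008,-.0075],RC@F)"
```

```text
wx,wy,wz [-0.62  0.57 -0.37] dx,dy,dz [-0.0199  0.0031  0.0546]
wx,wy,wz [-0.62  0.57 -0.37] dx,dy,dz [-0.0194  0.0036  0.1021]
```

```bash
python3 -m pendant '[{"wx":-0.6,"wy":0.6,"wz":-0.4,"dx":-0.02,"dy":0.003,"dz":0.03,"hand":-1},{"wx":-0.6,"wy":0.6,"wz":-0.4,"dx":-0.02,"dy":0.003,"dz":0.055,"hand":-1},{"wx":-0.6,"wy":0.6,"wz":-0.4,"dx":-0.0195,"dy":0.0035,"dz":0.08,"hand":-1},{"wx":-0.6,"wy":0.6,"wz":-0.4,"dx":-0.0195,"dy":0.0036,"dz":0.096,"hand":-1},{"wx":-0.6,"wy":0.6,"wz":-0.4,"dx":-0.0195,"dy":0.0036,"dz":0.102,"hand":-1},{"wx":-0.6,"wy":0.6,"wz":-0.4,"dx":-0.0195,"dy":0.0036,"dz":0.102,"hand":-1},{"wx":-0.6,"wy":0.6,"wz":-0.4,"dx":-0.0195,"dy":0.0036,"dz":0.102,"hand":-1}]'; cat > al.py <<'E'
from h import *
import sys
im,d,c,P=grab('wrist'); inclip(); w=cloud(d,c,P); save(im,sys.argv[1]+'.png',s=1.4)
L=(w-OC)@RC; x,y,h=[L[...,i] for i in range(3)]
T=tool(); tx=(RC.T@(T[:3,3]-OC))[0]
for lo in np.arange(-.03,.17,.01):
    s=(x>=lo)&(x<lo+.01)&(abs(y)<.0145)&(h>-.012)&(h<.03)
    if s.sum()>10: print(lo.round(3),'cap' if lo>tx-.024 else 'mk',s.sum(),'y',np.percentile(y[s],[1,99]).round(4),'mid',np.percentile(y[s],[1,99]).mean().round(4),'h',np.percentile(h[s],[50,90,97]).round(4))
E
python3 al.py g1
```

```text
time: 13.92
tool_pos: [0.6741, 0.2947, 0.2023]
tool_rot: [-0.023, 0.969, 0.099, 0.226]
contact_force: [-0.9, -0.1, -0.6]
gripper_width: 0.235
tool in clip [ 0.136  -0.0003 -0.0056] rot err [ 0.07  0.22 -0.02] F clip [ 0.8 -0.3  0.1]
0.08 mk 354 y [-0.0043  0.005 ] mid 0.0004 h [0.0018 0.0041 0.0048]
0.09 mk 108 y [-0.0015  0.0027] mid 0.0006 h [0.0011 0.0021 0.0025]
0.11 mk 718 y [-0.0101  0.0113] mid 0.0006 h [0.0103 0.0131 0.0164]
0.12 cap 1162 y [-0.0098  0.0106] mid 0.0004 h [0.0113 0.0168 0.025 ]
0.13 cap 1361 y [-0.0098  0.0105] mid 0.0004 h [0.0116 0.0192 0.0273]
0.14 cap 2456 y [-0.0143  0.0143] mid 0.0 h [0.0123 0.0257 0.0289]
0.15 cap 2222 y [-0.0102  0.011 ] mid 0.0004 h [0.0079 0.0148 0.0161]
```

View pics/g1.png

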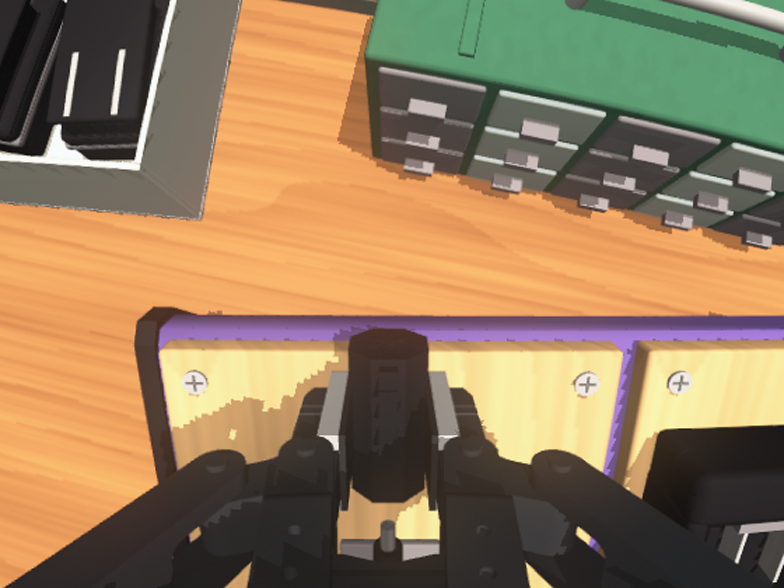

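Aligned: cap (388,430) centred over the axis, nib peeking out below at (388,535). Lateral midlines differ by under 0.5 mm and height by about 0.7 mm. I slide it on in stages.

```bash
python3 -m pendant '[{"wx":0,"wy":0,"wz":0,"dx":0,"dy":0,"dz":0.0005,"hand":-1},{"wx":0,"wy":0,"wz":0,"dx":-0.006,"dy":0,"dz":0.0005,"hand":-1},{"wx":0,"wy":0,"wz":0,"dx":-0.012,"dy":0,"dz":0.0005,"hand":-1},{"wx":0,"wy":0,"wz":0,"dx":-0.018,"dy":0,"dz":0.0005,"hand":-1},{"wx":0,"wy":0,"wz":0,"dx":-0.024,"dy":0,"dz":0.0005,"hand":-1},{"wx":0,"wy":0,"wz":0,"dx":-0.024,"dy":0,"dz":0.0005,"hand":-1},{"wx":0,"wy":0,"wz":0,"dx":-0.024,"dy":0,"dz":0.0005,"hand":-1}]'; python3 al.py g2
```

```text
time: 14.55
tool_pos: [0.6523, 0.2912, 0.19]
tool_rot: [-0.023, 0.969, 0.1, 0.225]
contact_force: [-0.2, 0.1, -0.4]
gripper_width: 0.232
tool in clip [ 0.1105  0.0004 -0.0077] rot err [ 0.08  0.08 -0.08] F clip [-0.3  0.2 -0.3]
0.05 mk 247 y [-0.0104  0.0115] mid 0.0006 h [-0.0016  0.0028  0.0049]
0.06 mk 545 y [-0.0064  0.0077] mid 0.0006 h [0.0044 0.0065 0.007 ]
0.07 mk 548 y [-0.0054  0.0067] mid 0.0006 h [0.004  0.0057 0.0065]
0.08 mk 315 y [-0.0092  0.0123] mid 0.0016 h [0.0079 0.0106 0.0111]
0.09 cap 990 y [-0.009   0.0118] mid 0.0014 h [0.0094 0.0148 0.0154]
0.1 cap 1517 y [-0.0102  0.013 ] mid 0.0014 h [0.0106 0.0291 0.0297]
0.11 cap 1653 y [-0.0104  0.0131] mid 0.0014 h [0.0107 0.0292 0.0297]
0.12 cap 2592 y [-0.0143  0.0143] mid 0.0 h [0.0108 0.0266 0.0294]
0.13 cap 1502 y [-0.0091  0.0119] mid 0.0014 h [0.0041 0.0107 0.0134]
```

```bash
python3 -m pendant '[{"wx":0,"wy":0,"wz":0,"dx":-0.004,"dy":0.0008,"dz":0,"hand":-1},{"wx":0,"wy":0,"wz":0,"dx":-0.009,"dy":0.0008,"dz":0,"hand":-1},{"wx":0,"wy":0,"wz":0,"dx":-0.014,"dy":0.0008,"dz":0,"hand":-1},{"wx":0,"wy":0,"wz":0,"dx":-0.019,"dy":0.0008,"dz":0,"hand":-1},{"wx":0,"wy":0,"wz":0,"dx":-0.023,"dy":0.0008,"dz":0,"hand":-1},{"wx":0,"wy":0,"wz":0,"dx":-0.023,"dy":0.0008,"dz":0,"hand":-1},{"wx":0,"wy":0,"wz":0,"dx":-0.023,"dy":0.0008,"dz":0,"hand":-1}]'; python3 al.py g3
```

```text
time: 15.18
tool_pos: [0.6326, 0.2862, 0.18]
tool_rot: [-0.023, 0.969, 0.1, 0.225]
contact_force: [-0.0, 0.5, -0.7]
gripper_width: 0.237
tool in clip [ 0.0877 -0.0006 -0.0076] rot err [ 0.07  0.1  -0.07] F clip [ 0.1 -0.3 -0. ]
0.02 mk 20 y [-0.0116  0.012 ] mid 0.0002 h [-0.01   -0.0055 -0.0049]
0.03 mk 191 y [-0.0143  0.014 ] mid -0.0001 h [-0.0012  0.005   0.0061]
0.04 mk 937 y [-0.0143  0.0143] mid 0.0 h [0.007  0.0098 0.0104]
0.05 mk 1298 y [-0.01    0.0113] mid 0.0006 h [0.0074 0.0108 0.0112]
0.06 mk 535 y [-0.01    0.0114] mid 0.0007 h [0.0083 0.0108 0.0116]
0.07 cap 1142 y [-0.0109  0.0119] mid 0.0005 h [0.01   0.0155 0.0291]
0.08 cap 1567 y [-0.0111  0.012 ] mid 0.0005 h [0.0106 0.029  0.0297]
0.09 cap 2459 y [-0.0142  0.0142] mid 0.0 h [0.0119 0.0291 0.0297]
0.1 cap 1859 y [-0.0141  0.0141] mid 0.0 h [0.01   0.0189 0.0268]
0.11 cap 1017 y [-0.0099  0.011 ] mid 0.0006 h [0.0008 0.0084 0.0102]
```

```bash
python3 -m pendant '[{"wx":0,"wy":0,"wz":0,"dx":-0.0015,"dy":0,"dz":0,"hand":-1},{"wx":0,"wy":0,"wz":0,"dx":-0.003,"dy":0,"dz":0,"hand":-1},{"wx":0,"wy":0,"wz":0,"dx":-0.004,"dy":0,"dz":0,"hand":-1},{"wx":0,"wy":0,"wz":0,"dx":-0.005,"dy":0,"dz":0,"hand":-1},{"wx":0,"wy":0,"wz":0,"dx":-0.005,"dy":0,"dz":0,"hand":-1}]'; python3 -c "
from h import *
inclip()"; python3 -m pendant '[{"wx":0,"wy":0,"wz":0,"dx":-0.001,"dy":0,"dz":0,"hand":-1},{"wx":0,"wy":0,"wz":0,"dx":-0.002,"dy":0,"dz":0,"hand":-1},{"wx":0,"wy":0,"wz":0,"dx":-0.002,"dy":0,"dz":0,"hand":-1}]'; python3 al.py g4
```

```text
time: 15.65
tool_pos: [0.6291, 0.2856, 0.1788]
tool_rot: [-0.024, 0.969, 0.099, 0.226]
contact_force: [1.9, 1.0, 0.9]
gripper_width: 0.239
tool in clip [ 0.0836 -0.0005 -0.0074] rot err [ 0.08  0.2  -0.06] F clip [ 2.3  0.6 -0.1]
time: 15.9
tool_pos: [0.6285, 0.2852, 0.1791]
tool_rot: [-0.024, 0.968, 0.099, 0.228]
contact_force: [7.0, 0.7, 0.3]
gripper_width: 0.237
tool in clip [ 0.0831 -0.0007 -0.0068] rot err [ 0.08  0.38 -0.07] F clip [ 4.9 -0.1 -2.5]
0.02 mk 37 y [-0.0117  0.012 ] mid 0.0002 h [-0.0098 -0.0021 -0.0019]
0.03 mk 576 y [-0.014   0.0142] mid 0.0001 h [0.0074 0.0098 0.0103]
0.04 mk 1079 y [-0.0143  0.0143] mid -0.0 h [0.0078 0.0102 0.0109]
0.05 mk 950 y [-0.0105  0.011 ] mid 0.0003 h [0.0092 0.0112 0.0116]
0.06 cap 921 y [-0.0102  0.0111] mid 0.0005 h [0.0099 0.0153 0.0161]
0.07 cap 1249 y [-0.0107  0.0107] mid -0.0 h [0.0111 0.0191 0.0294]
0.08 cap 1421 y [-0.0105  0.0111] mid 0.0003 h [0.0112 0.022  0.0296]
0.09 cap 2506 y [-0.0143  0.0143] mid -0.0 h [0.0119 0.0264 0.0294]
0.1 cap 1929 y [-0.0102  0.0109] mid 0.0003 h [0.0069 0.0125 0.0153]
```

```bash
python3 -m pendant '[{"wx":0,"wy":0,"wz":0,"dx":-0.001,"dy":0,"dz":0,"hand":-1},{"wx":0,"wy":0,"wz":0,"dx":-0.002,"dy":0,"dz":0,"hand":-1},{"wx":0,"wy":0,"wz":0,"dx":-0.003,"dy":0,"dz":0,"hand":-1},{"wx":0,"wy":0,"wz":0,"dx":-0.003,"dy":0,"dz":0,"hand":-1}]'; python3 -c "
from h import *
inclip()"; python3 -m pendant '[{"wx":0,"wy":0,"wz":0,"dx":-0.001,"dy":0,"dz":0,"hand":-1},{"wx":0,"wy":0,"wz":0,"dx":-0.002,"dy":0,"dz":0,"hand":-1},{"wx":0,"wy":0,"wz":0,"dx":-0.002,"dy":0,"dz":0,"hand":-1}]'; python3 al.py g5
```

```text
time: 16.28
tool_pos: [0.6278, 0.2849, 0.1798]
tool_rot: [-0.024, 0.968, 0.099, 0.23]
contact_force: [11.5, 1.7, 0.9]
gripper_width: 0.237
tool in clip [ 0.0827 -0.0008 -0.0059] rot err [ 0.08  0.71 -0.07] F clip [10.9 -0.6 -4.3]
time: 16.53
tool_pos: [0.6272, 0.2848, 0.1804]
tool_rot: [-0.024, 0.967, 0.099, 0.232]
contact_force: [13.4, 1.5, 1.5]
gripper_width: 0.242
tool in clip [ 0.0824 -0.0009 -0.0051] rot err [ 0.09  0.9  -0.06] F clip [13.3 -2.3 -3.7]
0.02 mk 36 y [-0.0116  0.0121] mid 0.0002 h [-0.0098  0.0007  0.0011]
0.03 mk 703 y [-0.0143  0.0142] mid -0.0001 h [0.0086 0.011  0.0115]
0.04 mk 1060 y [-0.0143  0.0143] mid -0.0 h [0.0091 0.0114 0.0123]
0.05 mk 943 y [-0.0106  0.0108] mid 0.0001 h [0.011  0.0126 0.013 ]
0.06 cap 938 y [-0.0104  0.0107] mid 0.0002 h [0.0117 0.0172 0.0178]
0.07 cap 1219 y [-0.01    0.0103] mid 0.0001 h [0.0127 0.0183 0.0257]
0.08 cap 1357 y [-0.01    0.0102] mid 0.0001 h [0.0129 0.0188 0.0269]
0.09 cap 2351 y [-0.0142  0.0143] mid 0.0 h [0.0135 0.0252 0.0287]
0.1 cap 1827 y [-0.0103  0.0108] mid 0.0002 h [0.0086 0.0144 0.0171]
```

```bash
python3 -m pendant '[{"wx":0,"wy":-0.8,"wz":0,"dx":0,"dy":0,"dz":0.0015,"hand":-1},{"wx":0,"wy":-0.8,"wz":0,"dx":-0.001,"dy":0,"dz":0.0022,"hand":-1},{"wx":0,"wy":-0.8,"wz":0,"dx":-0.002,"dy":0,"dz":0.0022,"hand":-1},{"wx":0,"wy":-0.8,"wz":0,"dx":-0.002,"dy":0,"dz":0.0022,"hand":-1}]'; python3 -c "
from h import *
inclip()"; python3 -m pendant '[{"wx":0,"wy":0,"wz":0,"dx":-0.001,"dy":0,"dz":0.0004,"hand":-1},{"wx":0,"wy":0,"wz":0,"dx":-0.002,"dy":0,"dz":0.0008,"hand":-1},{"wx":0,"wy":0,"wz":0,"dx":-0.002,"dy":0,"dz":0.0008,"hand":-1}]'; python3 al.py g6
```

```text
time: 16.92
tool_pos: [0.6273, 0.2848, 0.1789]
tool_rot: [-0.024, 0.969, 0.099, 0.227]
contact_force: [13.7, 2.2, 3.9]
gripper_width: 0.238
tool in clip [ 0.0819 -0.0009 -0.0065] rot err [ 0.1   0.26 -0.06] F clip [14.2 -0.7 -2.6]
time: 17.17
tool_pos: [0.6271, 0.2848, 0.1788]
tool_rot: [-0.024, 0.968, 0.099, 0.228]
contact_force: [15.5, 1.0, 4.3]
gripper_width: 0.238
tool in clip [ 0.0816 -0.0009 -0.0065] rot err [ 0.11  0.47 -0.06] F clip [16.5 -1.1 -3.3]
0.02 mk 38 y [-0.0117  0.012 ] mid 0.0002 h [-0.0093 -0.0007  0.0007]
0.03 mk 724 y [-0.0142  0.0141] mid -0.0 h [0.008  0.0103 0.0109]
0.04 mk 1083 y [-0.0143  0.0143] mid -0.0 h [0.0084 0.0107 0.0118]
0.05 mk 954 y [-0.0105  0.0108] mid 0.0002 h [0.0102 0.0117 0.0122]
0.06 cap 952 y [-0.0103  0.0107] mid 0.0002 h [0.0105 0.0159 0.0166]
0.07 cap 1269 y [-0.0101  0.0103] mid 0.0001 h [0.0115 0.0189 0.0284]
0.08 cap 1389 y [-0.01    0.0103] mid 0.0001 h [0.0117 0.0201 0.0276]
0.09 cap 2433 y [-0.0143  0.0143] mid -0.0 h [0.0122 0.0254 0.0287]
0.1 cap 1745 y [-0.0104  0.0107] mid 0.0002 h [0.0067 0.0125 0.0155]
```

Force is climbing towards the stated peak with good alignment, so I continue in the same way.

```bash
python3 -m pendant '[{"wx":0,"wy":-0.3,"wz":0,"dx":-0.001,"dy":0,"dz":0.0006,"hand":-1},{"wx":0,"wy":-0.3,"wz":0,"dx":-0.002,"dy":0,"dz":0.001,"hand":-1},{"wx":0,"wy":-0.3,"wz":0,"dx":-0.002,"dy":0,"dz":0.001,"hand":-1}]'; python3 -c "
from h import *
inclip()"; python3 -m pendant '[{"wx":0,"wy":-0.3,"wz":0,"dx":-0.001,"dy":0,"dz":0.0004,"hand":-1},{"wx":0,"wy":-0.3,"wz":0,"dx":-0.002,"dy":0,"dz":0.0008,"hand":-1},{"wx":0,"wy":-0.3,"wz":0,"dx":-0.002,"dy":0,"dz":0.0008,"hand":-1}]';  python3 al.py g7
```

```text
time: 17.47
tool_pos: [0.6255, 0.2848, 0.1775]
tool_rot: [-0.024, 0.969, 0.099, 0.226]
contact_force: [13.1, 1.7, 8.8]
gripper_width: 0.237
tool in clip [ 0.0797 -0.0005 -0.007 ] rot err [ 0.15  0.15 -0.04] F clip [15.7 -1.   2.1]
time: 17.72
tool_pos: [0.6255, 0.2848, 0.1774]
tool_rot: [-0.024, 0.969, 0.099, 0.225]
contact_force: [16.8, 3.4, 7.7]
gripper_width: 0.239
tool in clip [ 0.0796 -0.0004 -0.0069] rot err [ 0.17  0.08 -0.04] F clip [17.3 -1.6  0.4]
0.02 mk 46 y [-0.0117  0.0118] mid 0.0001 h [-0.0088  0.0043  0.005 ]
0.03 mk 948 y [-0.0142  0.0139] mid -0.0001 h [0.0081 0.0101 0.0116]
0.04 mk 1089 y [-0.0141  0.0143] mid 0.0001 h [0.0081 0.0106 0.0131]
0.05 mk 892 y [-0.0106  0.0112] mid 0.0003 h [0.0097 0.0113 0.0118]
0.06 cap 1000 y [-0.0099  0.011 ] mid 0.0006 h [0.0104 0.0158 0.0164]
0.07 cap 1395 y [-0.0108  0.0114] mid 0.0003 h [0.0112 0.0245 0.0298]
0.08 cap 1482 y [-0.0109  0.012 ] mid 0.0005 h [0.0111 0.0244 0.0298]
0.09 cap 2470 y [-0.0143  0.0143] mid 0.0 h [0.0114 0.0251 0.0289]
0.1 cap 1459 y [-0.0099  0.0111] mid 0.0006 h [0.0048 0.0115 0.0137]
```

The cap jumped to x = 0.0797 (home is about 0.080). A further 2 mm of push moved it no more, so it sits on the hard stop. I unload, release and retreat straight off the slope.

```bash
python3 -m pendant '[{"wx":0,"wy":0.7,"wz":0,"dx":0.003,"dy":0,"dz":-0.002,"hand":-1},{"wx":0,"wy":1.2,"wz":0,"dx":0.005,"dy":0,"dz":-0.004,"hand":-1},{"wx":0,"wy":1.2,"wz":0,"dx":0.005,"dy":0,"dz":-0.004,"hand":-1},{"wx":0,"wy":1.2,"wz":0,"dx":0.005,"dy":0,"dz":-0.004,"hand":0},{"wx":0,"wy":1.2,"wz":0,"dx":0.005,"dy":0,"dz":-0.004,"hand":0},{"wx":0,"wy":1.2,"wz":0,"dx":0.005,"dy":0,"dz":-0.004,"hand":0},{"wx":0,"wy":1.2,"wz":0,"dx":0.005,"dy":0,"dz":-0.004,"hand":0},{"wx":0,"wy":1.2,"wz":0,"dx":0.005,"dy":0,"dz":-0.03,"hand":0},{"wx":0,"wy":1.2,"wz":0,"dx":-0.03,"dy":0,"dz":-0.07,"hand":0},{"wx":0,"wy":1.2,"wz":0,"dx":-0.06,"dy":0,"dz":-0.11,"hand":0},{"wx":0,"wy":1.2,"wz":0,"dx":-0.08,"dy":0,"dz":-0.13,"hand":0},{"wx":0,"wy":1.2,"wz":0,"dx":-0.08,"dy":0,"dz":-0.13,"hand":0},{"wx":0,"wy":1.2,"wz":0,"dx":-0.08,"dy":0,"dz":-0.13,"hand":0}]'; python3 al.py k1; python3 - <<'E'
from h import *
im,d,c,P=grab('wrist'); w=cloud(d,c,P); L=(w-OC)@RC; x,y,h=[L[...,i] for i in range(3)]
t=(h>.010)&(h<.022)&(x>.025)&(x<.045)&(abs(y)<.03); print('jaw/lip y',np.unique((y[t]*500).round()*2,return_counts=True))
s=(abs(y)<.006)&(h>.005)&(h<.02)&(x>.05)&(x<.12); print('closed end x',np.percentile(x[s],99.5))
for lo in np.arange(-.06,.12,.01):
    s=(x>=lo)&(x<lo+.01)&(abs(y)<.004)&(h>-.006)&(h<.03)
    if s.sum()>5: print(lo.round(3),np.median(h[s]).round(4),end='; ')
E
```

```text
time: 18.85
tool_pos: [0.4919, 0.2574, 0.2537]
tool_rot: [-0.024, 0.969, 0.1, 0.225]
contact_force: [1.0, 0.6, 0.0]
gripper_width: 0.499
tool in clip [-0.0094 -0.0006  0.1199] rot err [ 0.1  -0.03 -0.1 ] F clip [-0.3  0.4 -0.7]
-0.03 cap 437 y [-0.0143  0.0143] mid -0.0 h [0.0079 0.0099 0.0106]
-0.02 cap 351 y [-0.0099  0.0092] mid -0.0004 h [0.0084 0.0101 0.0106]
-0.01 cap 368 y [-0.0098  0.0091] mid -0.0003 h [0.0086 0.01   0.0104]
0.0 cap 379 y [-0.0104  0.0091] mid -0.0007 h [0.0085 0.0101 0.0106]
0.01 cap 390 y [-0.0102  0.009 ] mid -0.0006 h [0.0085 0.0102 0.0105]
0.02 cap 459 y [-0.0139  0.0138] mid -0.0 h [0.009  0.011  0.0164]
0.03 cap 650 y [-0.0144  0.0144] mid 0.0 h [0.0092 0.016  0.0178]
0.04 cap 495 y [-0.0136  0.0142] mid 0.0003 h [0.0083 0.0104 0.0119]
0.05 cap 469 y [-0.0109  0.0094] mid -0.0008 h [0.0095 0.0115 0.0121]
0.06 cap 511 y [-0.0108  0.01  ] mid -0.0004 h [0.0101 0.0153 0.0161]
0.07 cap 511 y [-0.0113  0.01  ] mid -0.0006 h [0.0098 0.0155 0.0162]
0.08 cap 534 y [-0.0112  0.0099] mid -0.0006 h [0.0097 0.0154 0.0161]
0.09 cap 536 y [-0.0117  0.0092] mid -0.0012 h [0.0095 0.0148 0.0158]
0.1 cap 178 y [-0.0115  0.0092] mid -0.0012 h [0.0095 0.0133 0.0143]
jaw/lip y (array([-20., -18., -16., -14.,  -6.,  -4.,  -2.,   0.,   2.,   4.,   6.,
         8.,  10.,  12.,  14.,  16.]), array([21, 64, 73, 17,  1, 15, 29, 30, 19,  1,  7, 56, 65, 66, 64, 29]))
closed end x 0.10321898593615701
-0.06 0.0109; -0.05 0.0097; -0.04 0.0095; -0.03 0.0096; -0.02 0.0096; -0.01 0.0098; 0.0 0.0096; 0.01 0.0096; 0.02 0.0096; 0.03 0.0094; 0.04 0.0096; 0.05 0.011; 0.06 0.0121; 0.07 0.0146; 0.08 0.0147; 0.09 0.0138; 0.1 0.0111;
```

View pics/k1.png

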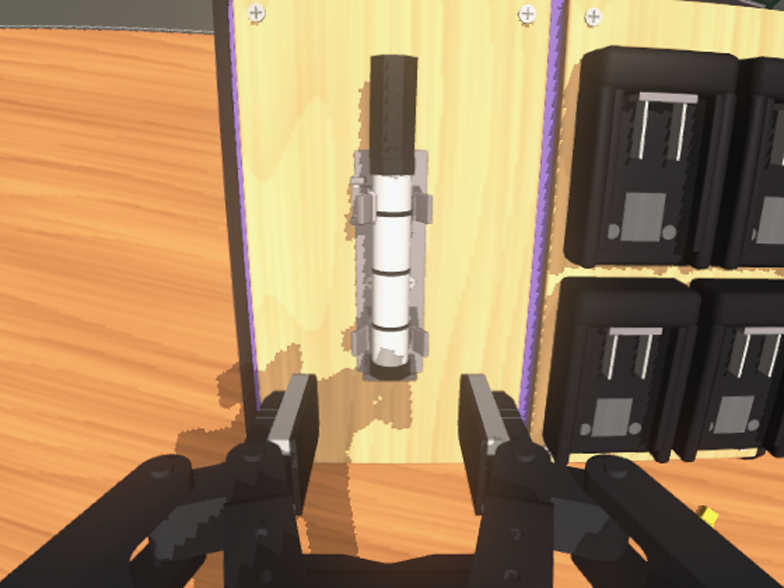

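```bash
python3 -c "
from plant import job; print(job.job_done())"
```

```text
the job is handed in; nothing more can be done
None
```

The marker is in the spring clip with its nib uphill and its tail on the foot stop. The cap is clicked home, and I handed the job in at about 19 s. I picked the marker up from the bench, pressed it into the clip, then took the cap and pushed it straight down the slope onto the nib end.

**Marker:** in the last checks it was within about 1 mm of the seat across the slope and off it, and about 1 mm along it. The jaw nose was back over the barrel, at the same place as before insertion.

**Cap:** the push peaked at about 16–17 N, then the cap jumped home. A further 2 mm of commanded push did not move it, so its rim is on the collar. Its closed end measured 103.2 mm up the clip axis, where about 103.1 mm was expected. In the last picture cap and collar meet with no gap.

- **Lateral readings:** the marker's midline across the slope read +0.6 mm before capping and -0.6 mm after. That is within the clip's play and the camera error.
- **Refused command:** my first move was rejected because each row must carry every field, so I sent it again in full.
- **Insertion drift:** the marker drifted about 3 mm uphill while going into the clip. I corrected that before pressing it home.
- **Bystanders:** I saw no contact with them, but I did not measure their positions again at the end.

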